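Plug-gauge three bearing housings and sort them with the gauge

ROBOT

A 6-joint arm with a two-finger parallel gripper is mounted at the origin on a cart in front of the work surface, level with it; the furniture and walls round the work are solid. World frame = base frame: x ahead of the robot, y to its left, z up, the work surface at z = 0. Lengths are in m, angles in rad, forces in N, time in s.
With the tool pointing down it reaches from about 0.35 to 0.775 m from the base axis. Payload 5.5 kg.
Tool frame: the origin (TCP) lies midway between the tips of the shut fingers; the grasp point (between the pads) lies 19 mm behind it (env.tcp_to_grasp is the distance from the TCP to the grasp point, in m); z points along the fingers, y is the direction in which the jaws open and shut (so a half turn about z gives the same grasp; the last joint's range is limited). The gripper opens to 85 mm and grips with 20 to 120 N. Pads are 22 mm wide; open, the fingers measure 114 mm over their backs; the gripper's body (76 mm by 85 mm) begins 54 mm behind the grasp point. The pads swing forward as they close: fully open they stand 13 mm farther back than shut.
Start: joints at [1.139, 0.313, 0.046, 1.304, 0, 1.431], TCP at [0.165, 0.551, 0.207] pointing down, gripper open.
Joint ranges: [-2.76, 2.76], [-0.86, 1.69], [-1.03, 1.26], [-2.2, 2.34], [-1.47, 1.5], [-3.14, 3.14]. Speed limits (rad/s): [2.57, 2.57, 3.14, 3.14, 3.14, 3.14].

INTERFACE

Orientations are given as a unit quaternion [w, x, y, z].
In Python, from workcell import get_state, viewer, hand_in, finder, env gives the robot as it stands.
- The arm moves only by the tool arm_command, never from a script. Its argument "motion" is a list of rows, each an object of numbers: "x", "y", "z": the shift along the tool's x, y, z in mm; "rx", "ry", "rz": the turn, a rotation vector about the tool's x, y, z in degrees; "hand": the closure, from -1 (fully open) to 1 (shut). A call has 1 to 10 rows; each row is the pose to reach, as a shift and turn from the pose commanded when the call began, along the tool's axes at that moment; what a row does not reach only later rows make up. A row lasts 1/8 s, in which the tool goes at most 62.5 mm and 10.7 degrees, less where a joint would pass 70% of its speed; a pose out of reach is approached as far as the arm can. A call with a gripper value outside its range is refused whole. The fingers move at their own pace and stop on an object; "force" is the grip in N (left out, the last holds). Time passes only in rows, so rows that repeat a pose let the fingers close. It gives the time, the measured TCP pose, the force and the opening at its end, in the units of the state.
- get_state(): the state, without advancing time (a new reading comes with each control period).
- viewer.read_camera(name): name is "scene" or "top" or "wrist"; returns a dict with "image" (384x512x3 uint8, red, green, blue), "z_map" (384x512 float32, m along the optical axis (not along the pixel's ray), 0 where there is no reading), "intrinsics" (3x3 intrinsics, pixels), "rvec" (rotation vector, rad) and "tvec" (3), from world to camera coordinates, as OpenCV has them. Camera axes: x right, y down, z forward; pixel columns grow to the right and rows downward; lengths in m; the calibration is good to about 2 mm. A picture is of the moment at which its call begins.
- hand_in(): hands the job in, once; it reports no verdict.
Trained networks look in a picture, given as the dict that the camera call returned (one of the last four; its "shot" number tells which), for a name from the list of things; names that differ only in an ending like _2 or _b are one class to them, and where a whole thing is asked for, a point or a joint stands for the part that bears it (a point fixed in the world has none). Each returns a list of dicts, best first, with "score" (0 to 1); they miss things now and then, are a little off and sometimes report something else, mostly with a low value. They report only what shows in the picture. A call takes as long as a camera call. They do not tell look-alikes from the thing itself.
- finder.find_in(picture, query): "at" ([column, row] in pixels, amid what is visible of it).
- finder.masks_of(picture, query): "region" (384x512 bool, what is visible of it) and "at" ([column, row] in pixels, amid what is visible of it).
The state is a dict: "clock": time; "joint_pos": joint angles; "qvel": joint speeds; "tau": joint torques, N m; "tcp_pos": TCP position; "orientation": TCP orientation; "wrist_force": force on the tool from outside, world axes, zero at the start; "ft_torque": the same for the moment, N m; "finger_gap": finger opening in m.
Only numpy, scipy, OpenCV 4.12 (cv2) and the standard library are available. Lean on these libraries where they do the work, as an engineer would, in place of code of your own. Each camera call takes 0.05 s, during which the arm holds its last target.

TASK

One of the three bearing housings has a good bore and two are undersize. Take the plug gauge out of its holder, try it in the housings to find the one it goes into all the way, and sort them: slide the good housing fully into the single bay and the two undersize ones fully into the wide bay, pushing or towing them flat along the bench with the gauge, without lifting them or touching them with the fingers. Finish with the gauge left standing fully home in the good housing in its bay, and do not disturb the grey connector.

Things in the scene. Friction and masses are not known exactly. Their poses are not given: they have to be found in the camera images.
- gauge: loose steel plug gauge (0.16 kg), upright; origin at its nose tip, z up its axis. Nose 16 mm diameter, 0 to 29 mm, end chamfered; collar 32 mm diameter, 29 to 35 mm; above it a hexagonal handle 18 mm across flats, 35 to 102 mm, to grip from above (flats face its +x, -x and every 60 degrees on). Starts in gauge_holder, tip 9 mm above the bench, collar resting on the holder
- gauge_holder: the fixed black holder block, 70 x 70 mm and 38 mm high, with an 18 mm upright hole through its centre in which the gauge's nose stands; origin at the centre of the underside
- block_1: loose aluminium bearing housing (0.45 kg), axis upright, origin under its centre, z up: round flange 76 mm diameter, 7 mm thick; on it a square hub 44 x 44 mm, top 38 mm above the bench. In the hub's top a funnel (25 mm wide, 4 mm deep) leads to a 17.5 mm bore 6 mm long; below sits a captive steel bushing (7 to 27.5 mm above the bench, under 1 mm of side play): bore 19 mm if good, 13.4 mm if undersize
- block_2: second housing, made like block_1; which one is good changes from start to start. In the good one the gauge goes down until its collar rests on the hub (tip 9 mm above the bench); in an undersize one it stops with the tip about 27 mm above the bench, collar 18 mm above the hub; a stop with the tip higher than 31 mm means that it missed the bore
- block_3: third housing, made like block_1. Good or undersize, a nose that has gone as far as it will is deep enough in the hub to tow the housing along the bench; raised 1 or 2 mm from its stop it still tows and no longer presses. The smooth undersides slide easily (friction about 0.3). The three start in a row, in front of the bays
- bay_single: the narrow bay for the good housing: a fixed U of plywood rails 14 mm high and 10 mm thick round a free area 100 mm deep (its x) and 100 mm wide (its y); origin at the centre of that area on the bench, open towards its -x (roughly the robot's side), back rail face at x = +50 mm. No floor. The two bays may change places
- bay_double: the wide bay for the two undersize housings, side by side: the same kind of U of rails, free area 100 mm deep (its x) and 196 mm wide (its y), origin at the centre of that area, open towards its -x, back rail face at x = +50 mm
- connector: bystander: a loose grey cable connector standing upright, 27 mm across, 53 mm high; origin under its centre
- tape_roll: bystander: a fixed roll of brown tape lying flat, 110 mm diameter, 48 mm high; origin under its centre
Mind the look-alikes: they are no part of the job. There is more than one size of the gauge; the one meant has the size given above.

How it is judged:
By the outcome, as a careful person would: the job done as asked, in the order asked, and still so for the second after the job is handed in, with the robot touching nothing.
It also fails if it takes over 72 s, if anything falls off the work surface, if the arm or the gripper's body presses on something with over 40 N, if the wrist force passes 120 N, or if a joint passes its speed limit or range.

## Working session

There is one attempt and no reset: what is moved stays moved. The work goes in short steps, Python scripts to look and compute and a tool call to move; the robot and the scene stay as the last step left them, time stands still between calls to the robot, and variables do not carry over. Pictures are saved under pics/ and viewed, and the job is handed in when it is done.

Besides the shell and the picture viewer there is one more tool, called after "Emit:" by a JSON object that holds its "method" and its "body", one argument or row to a line. arm_command: Moves the arm, as the interface text tells. Its arguments: {"type":"object","properties":{"motion":{"type":"array","items":{"type":"object","properties":{"x":{"type":"number"},"y":{"type":"number"},"z":{"type":"number"},"rx":{"type":"number"},"ry":{"type":"number"},"rz":{"type":"number"},"hand":{"type":"number"}}}},"force":{"type":"number"}},"required":["motion"]}

```bash
ls; mkdir -p pics
cat > h.py <<'E'
import numpy as np, cv2
from workcell import get_state, viewer, hand_in, finder, env
def cam(n):
    p=viewer.read_camera(n); return p
def save(p,name,crop=None,s=1):
    im=cv2.cvtColor(p["image"],cv2.COLOR_RGB2BGR)
    if crop: im=im[crop[1]:crop[3],crop[0]:crop[2]]
    im=cv2.resize(im,None,fx=s,fy=s,interpolation=cv2.INTER_CUBIC)
    cv2.imwrite("pics/"+name,im)
def world(p,u,v,d=None):
    R,_=cv2.Rodrigues(np.array(p["rvec"],float)); K=np.array(p["intrinsics"]);t=np.array(p["tvec"],float).reshape(3)
    if d is None: d=p["z_map"][int(round(v)),int(round(u))]
    c=np.linalg.inv(K)@np.array([u,v,1.])*d
    return R.T@(c-t)
def worldz(p,u,v,z):
    R,_=cv2.Rodrigues(np.array(p["rvec"],float)); K=np.array(p["intrinsics"]);t=np.array(p["tvec"],float).reshape(3)
    r=R.T@(np.linalg.inv(K)@np.array([u,v,1.])); o=-R.T@t
    return o+r*(z-o[2])/r[2]
def proj(p,X):
    return cv2.projectPoints(np.array(X,float).reshape(-1,3),np.array(p["rvec"],float),np.array(p["tvec"],float),np.array(p["intrinsics"],float),None)[0].reshape(-1,2)
def cloud(p):
    R,_=cv2.Rodrigues(np.array(p["rvec"],float)); K=np.array(p["intrinsics"]);t=np.array(p["tvec"],float).reshape(3)
    vv,uu=np.mgrid[0:384,0:512]; d=p["z_map"]
    c=np.stack([(uu-K[0,2])/K[0,0]*d,(vv-K[1,2])/K[1,1]*d,d],-1)
    W=(c-t)@R
    W[d<=0]=np.nan
    return W
E
python3 - <<'E'
from h import *
print(get_state(), env.tcp_to_grasp)
for n in ("scene","top","wrist"):
    p=cam(n); save(p,n+"0.png",s=1.5); print(n,p["intrinsics"],p["rvec"],p["tvec"])
print(get_state()["clock"])
E
```

```text
pics
{'clock': 0.0, 'joint_pos': array([1.13935959e+00, 3.14017810e-01, 4.49562150e-02, 1.30357642e+00,
       1.41985237e-05, 1.43118966e+00]), 'qvel': array([ 0.00034154, -0.00109185, -0.0011667 , -0.00083327,  0.00159231,
        0.0009635 ]), 'tau': array([ 4.57058222e-04, -4.80626786e+01,  2.98533297e+01,  1.94089237e-02,
        4.86272552e-05, -2.73035354e-07]), 'tcp_pos': array([0.16520425, 0.55017585, 0.20588969]), 'orientation': array([-2.66174875e-04,  1.45397747e-01,  9.89372855e-01, -8.81563532e-04]), 'wrist_force': array([0.65434876, 0.52639128, 0.36044311]), 'ft_torque': array([ 0.00350546,  0.03776591, -0.04446224]), 'finger_gap': 0.08537833815707693} 0.0187
scene [[452.77782124   0.         253.29520482]
 [  0.         452.77782124 189.47953994]
 [  0.           0.           1.        ]] [ 2.15179436 -0.53175275  0.27767307] [-0.58300231  0.08532079  1.13189408]
top [[457.29504803   0.         253.8167657 ]
 [  0.         457.29504803 194.39916833]
 [  0.           0.           1.        ]] [ 2.17042361 -2.13493273  0.19277125] [-0.19194019  0.55329256  1.11256177]
wrist [[305.69830275   0.         253.13093503]
 [  0.         305.69830275 197.38217587]
 [  0.           0.           1.        ]] [-2.29966923 -1.7115608  -0.27999985] [-0.57360753 -0.04168234  0.38157813]
0.15
```

View pics/scene0.png

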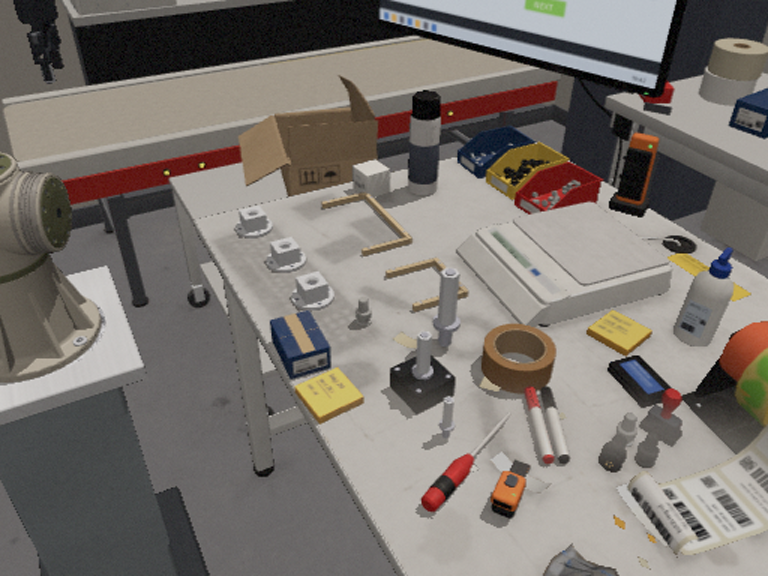

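View pics/top0.png

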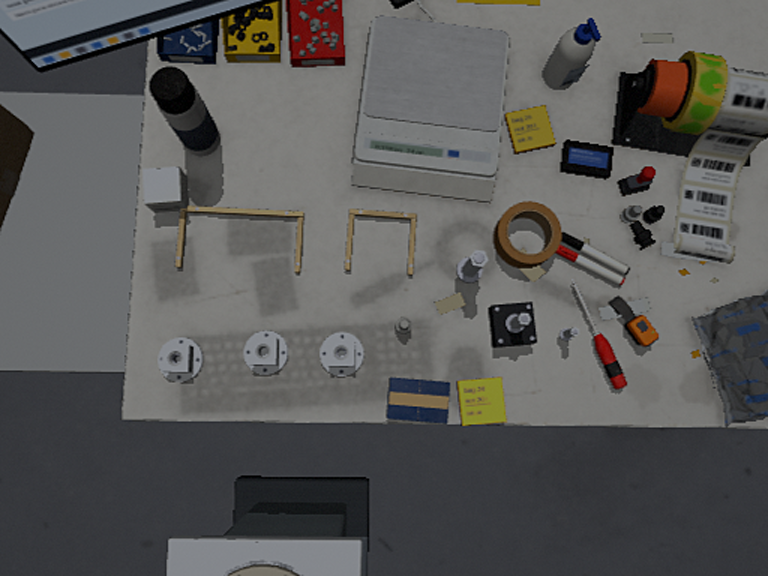

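View pics/wrist0.png

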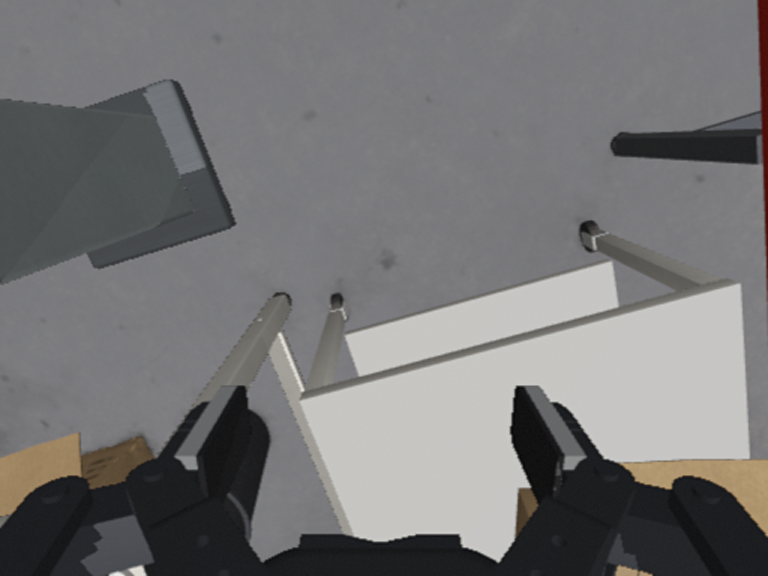

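Three upright gauges appear in the top picture (pixels ×1.5). There is a tall, thick one standing free at (470,265), one in the black holder at (518,322), and a tiny one at (568,335). The one in the holder fits the text. The wide bay is on the left at (240,240), the single bay at (382,243), the housings at (180,358), (265,352) and (342,353), and the connector at (403,327).

```bash
cat > m1.py <<'E'
from h import *
T=cam("top");S=cam("scene")
save(T,"crop1.png",(80,120,400,290),2.5)
save(S,"crop1s.png",(150,110,380,300),3)
ct,cs=cloud(T),cloud(S)
def sel(c,x0,x1,y0,y1,z0,z1):
    m=(c[...,0]>x0)&(c[...,0]<x1)&(c[...,1]>y0)&(c[...,1]<y1)&(c[...,2]>z0)&(c[...,2]<z1)
    return c[m]
for nm,u,v in (("b1",180,362),("b2",265,362),("b3",342,362),("conn",403,327),("gauge",524,318),("big",480,258),("holder",500,340),("tape",530,208),("railcornerDL",186,210),("DR",300,213),("SL",352,213),("SR",413,214),("DLf",180,266),("DRf",297,270),("SLf",348,270),("SRf",411,273),("bench",300,320)):
    print(nm,world(T,u/1.5,v/1.5).round(4))
for nm in ("block_1","gauge","gauge_holder","connector","bay_single","bay_double"):
    for pn,p,c in (("T",T,ct),("S",S,cs)):
        for r in finder.masks_of(p,nm)[:4]:
            if r["score"]<.2: continue
            W=c[r["region"]]; W=W[~np.isnan(W[:,0])]
            print(nm,pn,round(r["score"],2),np.round(r["at"]),np.median(W,0).round(3),np.percentile(W,2,axis=0).round(3),np.percentile(W,98,axis=0).round(3))
print(get_state()["clock"])
np.savez("c.npz",ct=ct,cs=cs,Ti=T["image"],Si=S["image"])
E
python3 m1.py
```

```text
b1 [0.4331 0.1481 0.039 ]
b2 [0.4352 0.0075 0.0414]
b3 [ 0.4373 -0.1201  0.039 ]
conn [ 0.4962 -0.2205  0.0538]
gauge [ 0.5073 -0.4084  0.1164]
big [ 0.5965 -0.3342  0.1459]
holder [ 0.4784 -0.3851  0.0399]
tape [ 0.707  -0.4385  0.047 ]
railcornerDL [0.6994 0.1597 0.0148]
DR [ 0.6984 -0.0395  0.0145]
SL [ 0.7003 -0.1309  0.0146]
SR [ 0.7017 -0.2387  0.0114]
DLf [0.5998 0.1647 0.013 ]
DRf [ 0.5968 -0.0374  0.0122]
SLf [ 0.5989 -0.1259  0.0099]
SRf [ 0.5958 -0.2361  0.0098]
bench [ 0.3788 -0.1555  1.1887]
block_1 T 0.74 [230. 235.] [ 0.453 -0.117  0.011] [ 0.42  -0.15   0.004] [ 0.487 -0.083  0.042]
block_1 T 0.73 [119. 239.] [0.438 0.155 0.011] [ 0.405  0.124 -0.   ] [0.476 0.196 0.043]
block_1 T 0.66 [156. 139.] [0.694 0.071 0.014] [ 0.6   -0.042  0.002] [0.706 0.172 0.019]
block_1 T 0.57 [176. 235.] [0.453 0.011 0.013] [ 0.422 -0.021  0.004] [0.487 0.047 0.042]
block_1 S 0.94 [168. 148.] [0.439 0.135 0.019] [0.41  0.117 0.003] [0.474 0.173 0.041]
block_1 S 0.75 [192. 171.] [ 0.453 -0.01   0.021] [ 0.425 -0.029  0.002] [0.486 0.027 0.04 ]
block_1 S 0.61 [208. 197.] [ 0.454 -0.139  0
[... 702 characters left out ...]
-0.372  0.043]
gauge_holder S 0.79 [281. 256.] [ 0.497 -0.432  0.036] [ 0.474 -0.45   0.002] [ 0.546 -0.382  0.041]
connector T 0.68 [268. 216.] [ 0.502 -0.221  0.03 ] [ 0.49  -0.233 -0.002] [ 0.52  -0.208  0.054]
connector S 0.57 [242. 212.] [ 0.504 -0.233  0.026] [ 0.495 -0.239  0.005] [ 0.518 -0.22   0.051]
bay_single T 0.68 [258. 144.] [ 0.692 -0.193  0.013] [ 0.601 -0.243 -0.002] [ 0.713 -0.122  0.019]
bay_single S 0.56 [284. 177.] [ 0.655 -0.14   0.012] [ 0.6   -0.248  0.001] [ 0.709 -0.126  0.017]
bay_double T 0.71 [158. 142.] [0.695 0.068 0.014] [ 0.604 -0.042 -0.001] [0.71  0.171 0.019]
bay_double S 0.87 [257. 146.] [0.677 0.02  0.012] [ 0.605 -0.049  0.   ] [0.709 0.166 0.017]
0.85
```

View pics/crop1.png

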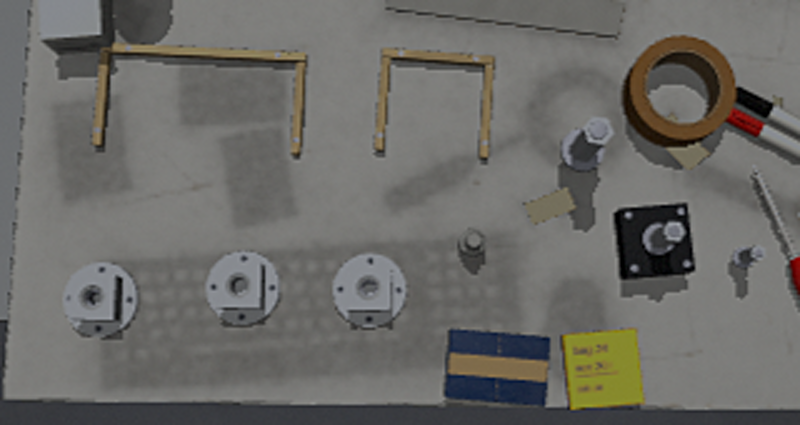

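```bash
cat > m2.py <<'E'
from h import *
d=np.load("c.npz")
def sel(c,x0,x1,y0,y1,z0,z1):
    m=(c[...,0]>x0)&(c[...,0]<x1)&(c[...,1]>y0)&(c[...,1]<y1)&(c[...,2]>z0)&(c[...,2]<z1)
    return c[m]
for k in ("ct","cs"):
    c=d[k]
    for nm,y0,y1 in (("b1",.09,.22),("b2",-.05,.06),("b3",-.18,-.07)):
        P=sel(c,.38,.52,y0,y1,.034,.05)
        r=cv2.minAreaRect((P[:,:2]*1000).astype(np.float32))
        F=sel(c,.38,.52,y0,y1,.004,.011)
        print(k,nm,"hub",r,len(P),np.median(P[:,2]).round(4),"flange",cv2.minEnclosingCircle((F[:,:2]*1000).astype(np.float32)), cv2.fitEllipse(cv2.convexHull((F[:,:2]*1000).astype(np.float32))))
    for nm,b in (("holder",(.44,.57,-.46,-.36,.034,.043)),("gaugetop",(.47,.55,-.44,-.38,.107,.118)),("handle",(.47,.55,-.44,-.38,.055,.106)),("conn",(.47,.53,-.26,-.19,.045,.06)),("tape",(.6,.8,-.52,-.36,.04,.055))):
        P=sel(c,*b)
        print(k,nm,cv2.minAreaRect((P[:,:2]*1000).astype(np.float32)),len(P),np.median(P[:,2]).round(4),P[:,2].max().round(4))
    for nm,b in (("Dl",(.61,.68,.14,.19,.009,.018)),("Dr",(.61,.68,-.07,-.02,.009,.018)),("Db",(.68,.73,-.02,.14,.009,.018)),("Sl",(.61,.68,-.15,-.1,.009,.018)),("Sr",(.61,.68,-.26,-.21,.009,.018)),("Sb",(.68,.73,-.22,-.15,.009,.018))):
        P=sel(c,*b)
        print(k,nm,cv2.minAreaRect((P[:,:2]*1000).astype(np.float32)),np.median(P,0).round(4),len(P))
E
python3 m2.py
```

```text
ct b1 hub ((440.1177978515625, 158.1747589111328), (42.69538497924805, 45.20463180541992), 0.6607308983802795) 285 0.0389 flange ((449.2346496582031, 156.45077514648438), 89.27283477783203) ((449.89605712890625, 158.82386779785156), (144.9276123046875, 178.70135498046875), 91.6370849609375)
ct b2 hub ((454.765625, 13.169686317443848), (42.70927810668945, 44.48896026611328), 0.632094144821167) 264 0.0388 flange ((450.00115966796875, 6.310163497924805), 83.79708862304688) ((452.978271484375, 7.966012001037598), (127.37664794921875, 172.56539916992188), 92.5003662109375)
ct b3 hub ((454.4772644042969, -115.8970947265625), (42.936798095703125, 42.91610336303711), 0.7978463768959045) 260 0.0383 flange ((453.4127502441406, -123.42723083496094), 84.83032989501953) ((458.6046142578125, -122.9349365234375), (122.75525665283203, 176.19436645507812), 103.7409439086914)
ct holder ((507.41961669921875, -408.44537353515625), (70.01439666748047, 71.9426498413086), 6.306199550628662) 602 0.0383 0.0429
ct gaugetop ((507.6449890136719, -408.5255126953125), (16.87264060974121, 18.48444366455078), 45.12
[... 2865 characters left out ...]
.6423 0.1606 0.0132] 57
cs Dr ((645.2085571289062, -43.510780334472656), (13.463536262512207, 69.32743835449219), 89.3290023803711) [ 0.6446 -0.045   0.0138] 68
cs Db ((704.902587890625, 59.20830154418945), (157.8751983642578, 10.590497016906738), 87.79914093017578) [0.7033 0.0511 0.0141] 99
cs Sl ((644.9765014648438, -130.8880615234375), (14.079572677612305, 69.16415405273438), 85.3442153930664) [ 0.6445 -0.1327  0.0136] 79
cs Sr ((631.0291748046875, -240.06495666503906), (13.590996742248535, 42.38871765136719), 87.9062271118164) [ 0.6288 -0.2407  0.0137] 50
cs Sb ((706.92822265625, -184.0294189453125), (8.293047904968262, 66.34114074707031), 0.5030723214149475) [ 0.7059 -0.162   0.0146] 19
```

View pics/crop1s.png

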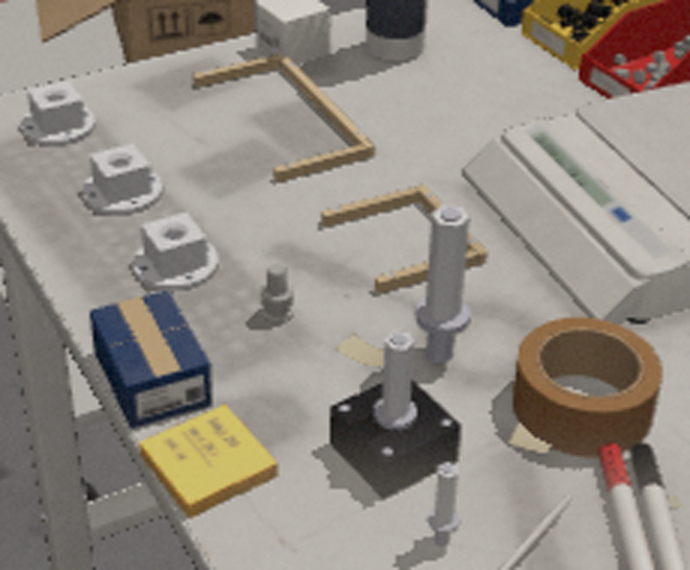

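```bash
cat >> h.py <<'E'
from scipy.spatial.transform import Rotation as Ro
def pose():
    s=get_state(); q=np.array(s["orientation"]); return np.array(s["tcp_pos"]),Ro.from_quat([q[1],q[2],q[3],q[0]])
def delta(*tg):
    "targets world xyz (m) and tool-x yaw deg -> tool-frame mm, rotvec deg"
    p,R=pose()
    for t in tg:
        d=R.inv().apply(np.array(t[:3])-p)*1000
        a=np.radians(t[3]); Rt=Ro.from_matrix(np.array([[np.cos(a),np.sin(a),0],[np.sin(a),-np.cos(a),0],[0,0,-1]]))
        rv=np.degrees((R.inv()*Rt).as_rotvec())
        print("xyz",d.round(1),"r",rv.round(2))
E
python3 - <<'E'
from h import *
p,R=pose(); print(R.as_matrix().round(3))
w=cam("wrist"); Rc,_=cv2.Rodrigues(np.array(w["rvec"])); o=-Rc.T@np.array(w["tvec"]).reshape(3)
print("cam in tool", R.inv().apply(o-p)*1000, "optical axis in tool",R.inv().apply(Rc[2]))
delta((.40,.25,.25,180),(.47,0,.25,180),(.47,-.2,.25,180),(.455,-.405,.26,180))
E
```

```text
[[-0.958  0.288  0.   ]
 [ 0.288  0.958  0.   ]
 [ 0.     0.    -1.   ]]
cam in tool [  82.79678499   -0.88843656 -168.35168096] optical axis in tool [-3.20039316e-01  8.64690562e-04  9.47403868e-01]
xyz [-311.2 -220.5  -43.2] r [ 1.000e-02  0.000e+00 -1.672e+01]
xyz [-450.1 -439.8  -43.2] r [ 1.000e-02  0.000e+00 -1.672e+01]
xyz [-507.7 -631.4  -43.2] r [ 1.000e-02  0.000e+00 -1.672e+01]
xyz [-552.3 -832.   -53.3] r [ 1.000e-02  0.000e+00 -1.672e+01]
```

Emit:
{"method": "arm_command", "body": {
  "motion": [
    {"x": -311,"y": -220,"z": -43,"rz": -8},
    {"x": -311,"y": -220,"z": -43,"rz": -16.7},
    {"x": -311,"y": -220,"z": -43,"rz": -16.7},
    {"x": -311,"y": -220,"z": -43,"rz": -16.7},
    {"x": -311,"y": -220,"z": -43,"rz": -16.7},
    {"x": -450,"y": -440,"z": -43,"rz": -16.7},
    {"x": -450,"y": -440,"z": -43,"rz": -16.7},
    {"x": -450,"y": -440,"z": -43,"rz": -16.7},
    {"x": -450,"y": -440,"z": -43,"rz": -16.7},
    {"x": -450,"y": -440,"z": -43,"rz": -16.7}
  ]
}}

```text
invalid input at $.motion[0]: expected keys x, y, z, rx, ry, rz, hand
```

Run:
```python
from h import *
print(pose()[0],get_state()["clock"])
delta((.45,-.2,.26,180),(.445,-.405,.26,180))
```

```text
[0.16542456 0.55074657 0.20684409] 0.9
xyz [-488.5 -637.1  -53.2] r [ 1.000e-02  0.000e+00 -1.672e+01]
xyz [-542.7 -834.9  -53.3] r [ 1.000e-02  0.000e+00 -1.672e+01]
```

All the keys are needed in every row.

Emit:
{"method": "arm_command", "body": {
  "motion": [
    {"x": -311,"y": -220,"z": -43,"rx": 0,"ry": 0,"rz": -8,"hand": -1},
    {"x": -311,"y": -220,"z": -43,"rx": 0,"ry": 0,"rz": -16.7,"hand": -1},
    {"x": -311,"y": -220,"z": -43,"rx": 0,"ry": 0,"rz": -16.7,"hand": -1},
    {"x": -311,"y": -220,"z": -43,"rx": 0,"ry": 0,"rz": -16.7,"hand": -1},
    {"x": -311,"y": -220,"z": -43,"rx": 0,"ry": 0,"rz": -16.7,"hand": -1},
    {"x": -450,"y": -440,"z": -43,"rx": 0,"ry": 0,"rz": -16.7,"hand": -1},
    {"x": -450,"y": -440,"z": -43,"rx": 0,"ry": 0,"rz": -16.7,"hand": -1},
    {"x": -450,"y": -440,"z": -43,"rx": 0,"ry": 0,"rz": -16.7,"hand": -1},
    {"x": -450,"y": -440,"z": -43,"rx": 0,"ry": 0,"rz": -16.7,"hand": -1},
    {"x": -450,"y": -440,"z": -43,"rx": 0,"ry": 0,"rz": -16.7,"hand": -1}
  ]
}}

```text
clock: 2.15
tcp_pos: [0.4655, 0.011, 0.2499]
orientation: [0.001, 0.0, 1.0, 0.0]
wrist_force: [0.7, 0.9, 0.1]
finger_gap: 0.0853
```

Run:
```python
from h import *
w=cam("wrist"); save(w,"w1.png",s=1.5)
print(pose()[0],get_state()["clock"])
delta((.445,-.405,.26,180))
c=cloud(w)
np.savez("w1.npz",c=c)
def sel(c,x0,x1,y0,y1,z0,z1):
    m=(c[...,0]>x0)&(c[...,0]<x1)&(c[...,1]>y0)&(c[...,1]<y1)&(c[...,2]>z0)&(c[...,2]<z1)
    return c[m]
for nm,y0,y1 in (("b1",.09,.22),("b2",-.05,.06),("b3",-.18,-.07)):
    P=sel(c,.38,.52,y0,y1,.032,.05)
    if len(P)>20: print(nm,cv2.minAreaRect((P[:,:2]*1000).astype(np.float32)),len(P),np.median(P[:,2]))
```

```text
[0.46850023 0.00420176 0.24958614] 2.2
xyz [  20.6 -409.4   -8.5] r [-0.27  0.18 -0.4 ]
b1 ((442.8426208496094, 154.8972930908203), (43.94215774536133, 44.64554977416992), 0.12565377354621887) 1203 0.03912802283615587
b2 ((456.53045654296875, 10.089592933654785), (43.472896575927734, 43.77153396606445), 0.15024276077747345) 1087 0.039207302410319375
b3 ((456.36749267578125, -119.67840576171875), (44.00166702270508, 44.64238739013672), 0.45766952633857727) 1184 0.03905855427779225
```

View pics/w1.png

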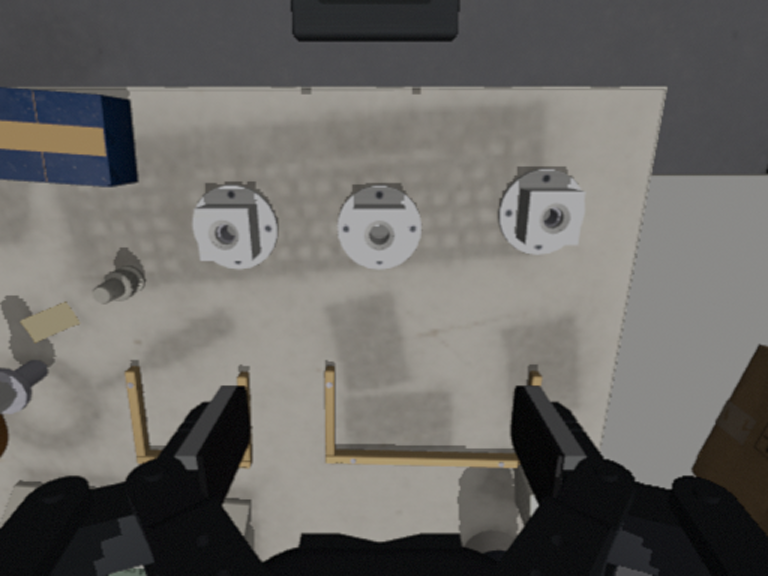

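The wrist view shows the housings at (235,228), (380,228) and (543,212), the connector at (115,285) and both bays at the bottom. The hub centres agree with the mean of the two fixed cameras. Next I move to the gauge.

Emit:
{"method": "arm_command", "body": {
  "motion": [
    {"x": 20,"y": -409,"z": -8,"rx": 0,"ry": 0,"rz": 0,"hand": -1},
    {"x": 20,"y": -409,"z": -8,"rx": 0,"ry": 0,"rz": 0,"hand": -1},
    {"x": 20,"y": -409,"z": -8,"rx": 0,"ry": 0,"rz": 0,"hand": -1},
    {"x": 20,"y": -409,"z": -8,"rx": 0,"ry": 0,"rz": 0,"hand": -1},
    {"x": 20,"y": -409,"z": -8,"rx": 0,"ry": 0,"rz": 0,"hand": -1},
    {"x": 20,"y": -409,"z": -8,"rx": 0,"ry": 0,"rz": 0,"hand": -1},
    {"x": 20,"y": -409,"z": -8,"rx": 0,"ry": 0,"rz": 0,"hand": -1},
    {"x": 20,"y": -409,"z": -8,"rx": 0,"ry": 0,"rz": 0,"hand": -1},
    {"x": 20,"y": -409,"z": -8,"rx": 0,"ry": 0,"rz": 0,"hand": -1}
  ]
}}

```text
clock: 3.32
tcp_pos: [0.4448, -0.3952, 0.2572]
orientation: [-0.0, 0.0, 1.0, 0.001]
wrist_force: [0.1, 0.3, -0.0]
finger_gap: 0.0852
```

Run:
```python
from h import *
w=cam("wrist"); save(w,"w2.png",s=1.5)
print(pose()[0],get_state()["clock"])
c=cloud(w)
def sel(c,x0,x1,y0,y1,z0,z1):
    m=(c[...,0]>x0)&(c[...,0]<x1)&(c[...,1]>y0)&(c[...,1]<y1)&(c[...,2]>z0)&(c[...,2]<z1)
    return c[m],m
P,m=sel(c,.47,.55,-.45,-.37,.104,.12)
uv=np.argwhere(m); print(cv2.minAreaRect((P[:,:2]*1000).astype(np.float32)),len(P),np.median(P[:,2]),uv.mean(0),P[:,2].max())
a,b=uv.mean(0).astype(int)
save(w,"w2c.png",(b-60,max(a-50,0),b+60,a+60),6)
P,m=sel(c,.44,.57,-.46,-.36,.034,.042); print("holder",cv2.minAreaRect((P[:,:2]*1000).astype(np.float32)),len(P))
P,m=sel(c,.44,.57,-.46,-.36,.042,.05); print("collar",cv2.minEnclosingCircle((P[:,:2]*1000).astype(np.float32)),len(P))
```

```text
[ 0.44494416 -0.39477473  0.25745324] 3.375
((509.6826171875, -412.02252197265625), (18.874832153320312, 19.305782318115234), 3.3340234756469727) 252 0.11267316362116954 [231.73412698 238.54761905] 0.11649508015862908
holder ((509.93109130859375, -412.0858459472656), (70.71844482421875, 70.26521301269531), 5.704797267913818) 1912
collar ((519.3878173828125, -417.411376953125), 26.684707641601562) 207
```

View pics/w2c.png

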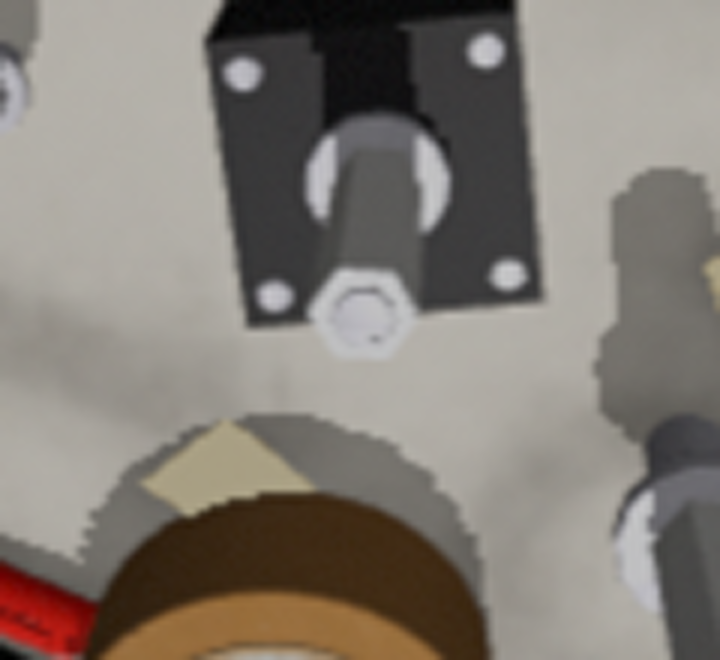

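View pics/w2.png

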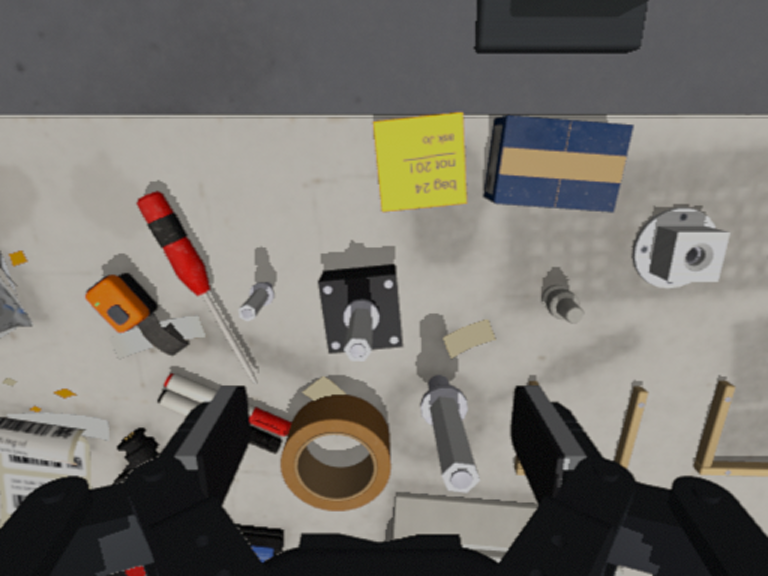

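Look-alikes in w2: the small gauge at (258,300), the big one at (448,420), and the one in the holder at (358,345). The one in the holder is the gauge meant: its handle is about 19 mm across, its top is at 0.111 m, and it stands in the black block. The crop confirms this. Next I fit the yaw of the hex.

Run:
```python
from h import *
from scipy.optimize import minimize
w=cam("wrist"); g=cv2.cvtColor(w["image"],cv2.COLOR_RGB2GRAY)
c=cloud(w)
ctr=proj(w,[.5097,-.412,.111])[0]; print(ctr, get_state()["clock"])
u,v=ctr.round().astype(int)
sub=g[v-14:v+15,u-14:u+15]; print(sub[14]); 
S=8
big=cv2.resize(sub,None,fx=S,fy=S,interpolation=cv2.INTER_CUBIC)
m=(big>140).astype(np.uint8)
n,l,st,cen=cv2.connectedComponentsWithStats(m)
k=[i for i in range(1,n)]; k=max(k,key=lambda i: st[i,4]*(np.hypot(*(cen[i]-14.5*S))<60)); m=(l==k).astype(np.uint8)
cs,_=cv2.findContours(m,cv2.RETR_EXTERNAL,cv2.CHAIN_APPROX_NONE); m=cv2.drawContours(np.zeros_like(m),cs,-1,1,-1)
cv2.imwrite("pics/m.png",m*255)
def cost(x):
    a=np.radians(x[2]+30+60*np.arange(6)); r=.009/np.cos(np.pi/6)*x[3]
    X=np.c_[x[0]+r*np.cos(a),x[1]+r*np.sin(a),np.full(6,.111)]
    q=(proj(w,X)-[u-14,v-14]+.5)*S
    h=cv2.fillPoly(np.zeros_like(m),[(q*16).round().astype(np.int32)],1,shift=4)
    return 1-(h&m).sum()/(h|m).sum()
best=None
for ph in range(-30,30,3):
    r=minimize(cost,[.5097,-.412,ph,1],method="Nelder-Mead",options=dict(initial_simplex=[[.5097,-.412,ph,1],[.5107,-.412,ph,1],[.5097,-.411,ph,1],[.5097,-.412,ph+4,1],[.5097,-.412,ph,1.05]]))
    print(ph,r.x.round(4),round(r.fun,3))
```

```text
[238.15761806 232.04697758] 3.425
[115  78  58  56  83 153 192 193 185 177 181 184 187 188 190 191 191 190
 178 172 191 191 170 110  94 102 104 110 119]
-30 [  0.5263  -0.4104 -82.8519   2.4487] 0.084
-27 [   0.5248   -0.4112 -143.5169    2.3068] 0.084
-24 [  0.5249  -0.4095 -79.5119   2.3481] 0.084
-21 [  0.5251  -0.4099 -79.6364   2.3647] 0.084
-18 [  0.5241  -0.4119 -27.5282   2.2345] 0.084
-15 [  0.5211  -0.4121 -27.6897   1.9449] 0.083
-12 [  0.5215  -0.4124 -29.945    1.9704] 0.085
-9 [  0.5226  -0.4117 -26.3272   2.0712] 0.083
-6 [  0.5238  -0.4105 -81.9124   2.2023] 0.084
-3 [  0.522   -0.4118 -85.8592   2.0229] 0.084
0 [  0.521   -0.4127 -28.2504   1.9307] 0.085
3 [  0.5213  -0.4122 -29.875    1.9845] 0.086
6 [  0.5225  -0.4117 -85.8431   2.0493] 0.084
9 [  0.522   -0.4114 -86.9262   2.0219] 0.084
12 [  0.5224  -0.4117 -86.8286   2.0715] 0.084
15 [  0.5231  -0.412  -86.7258   2.1198] 0.083
18 [  0.5231  -0.4114 -86.1356   2.1381] 0.084
21 [  0.5228  -0.4115 -23.4945   2.1066] 0.084
24 [  0.5249  -0.4103 -21.4917   2.3305] 0.084
27 [  0.5268  -0.4109 -23.3964   2.4724] 0.084
```

Threshold too low (it merged the bench). Redo without taking a new picture's worth of time beyond 0.05 s.

Run:
```python
from h import *
from scipy.optimize import minimize
w=cam("wrist"); g=cv2.cvtColor(w["image"],cv2.COLOR_RGB2GRAY)
u,v=238,232
S=8
for th in (186-15,180,160):
    sub=g[v-14:v+15,u-14:u+15]
    big=cv2.resize(sub,None,fx=S,fy=S,interpolation=cv2.INTER_CUBIC)
    m=(big>th).astype(np.uint8)
    n,l,st,cen=cv2.connectedComponentsWithStats(m)
    k=max(range(1,n),key=lambda i: st[i,4]*(np.hypot(*(cen[i]-14.5*S))<25)); m=(l==k).astype(np.uint8)
    cs,_=cv2.findContours(m,cv2.RETR_EXTERNAL,cv2.CHAIN_APPROX_NONE); m=cv2.drawContours(np.zeros_like(m),cs,-1,1,-1)
    print(th,st[k],cen[k]/S)
    cv2.imwrite(f"pics/m{th}.png",np.hstack([m*255,big]))
    def cost(x):
        a=np.radians(x[2]+30+60*np.arange(6)); r=.009/np.cos(np.pi/6)*x[3]
        X=np.c_[x[0]+r*np.cos(a),x[1]+r*np.sin(a),np.full(6,.111)]
        q=(proj(w,X)-[u-14,v-14]+.5)*S
        h=cv2.fillPoly(np.zeros_like(m),[(q*16).round().astype(np.int32)],1,shift=4)
        return 1-(h&m).sum()/(h|m).sum()
    rs=[minimize(cost,[.5097,-.412,ph,1],method="Nelder-Mead",options=dict(initial_simplex=[[.5097,-.412,ph,1],[.5107,-.412,ph,1],[.5097,-.411,ph,1],[.5097,-.412,ph+4,1],[.5097,-.412,ph,1.05]])) for ph in range(-30,30,5)]
    for r in sorted(rs,key=lambda r:r.fun)[:4]: print(r.x.round(4),round(r.fun,3))
print(get_state()["clock"],pose()[0])
```

```text
171 [    0    62   232   170 25784] [16.18727215 20.01162543]
[  0.5175  -0.4095 -65.5544   1.6703] 0.142
[ 0.5176 -0.4096 -5.757   1.6695] 0.142
[  0.5178  -0.4097 -67.0622   1.6808] 0.142
[  0.5178  -0.4097 -65.82     1.6765] 0.142
180 [  47   64  140  117 9258] [14.29456956 15.99308706]
[ 0.511  -0.4124 -4.88    0.9718] 0.042
[ 0.511  -0.4124 -4.3644  0.973 ] 0.043
[ 0.511  -0.4124 -4.3774  0.9707] 0.043
[ 0.511  -0.4124 -4.0659  0.9735] 0.043
160 [193   0   9   4  34] [24.625       0.17647059]
[  0.5097  -0.412  -30.       1.    ] 1.0
[  0.5097  -0.412  -25.       1.    ] 1.0
[  0.5097  -0.412  -20.       1.    ] 1.0
[  0.5097  -0.412  -15.       1.    ] 1.0
3.475 [ 0.44518002 -0.39459737  0.25781992]
```

View pics/m180.png

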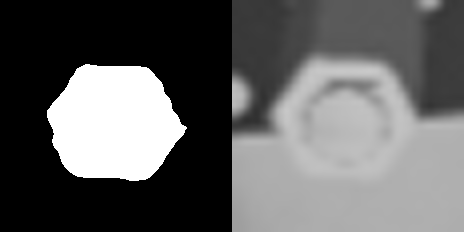

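Run:
```python
from h import *
delta((.510,-.4121,.16,210),(.510,-.4121,.061,210))
```

```text
xyz [-64.8 -17.6  97.8] r [-0.000e+00  1.000e-02 -2.993e+01]
xyz [-64.8 -17.6 196.8] r [-0.000e+00  1.000e-02 -2.993e+01]
```

Emit:
{"method": "arm_command", "body": {
  "motion": [
    {"x": -32,"y": -9,"z": 40,"rx": 0,"ry": 0,"rz": -10,"hand": -1},
    {"x": -64.8,"y": -17.6,"z": 80,"rx": 0,"ry": 0,"rz": -20,"hand": -1},
    {"x": -64.8,"y": -17.6,"z": 98,"rx": 0,"ry": 0,"rz": -30,"hand": -1},
    {"x": -64.8,"y": -17.6,"z": 98,"rx": 0,"ry": 0,"rz": -30,"hand": -1},
    {"x": -64.8,"y": -17.6,"z": 98,"rx": 0,"ry": 0,"rz": -30,"hand": -1}
  ]
}}

```text
clock: 4.1
tcp_pos: [0.5101, -0.4133, 0.1609]
orientation: [0.0, -0.258, 0.966, -0.001]
wrist_force: [-0.1, 0.5, -0.6]
finger_gap: 0.0856
```

Run:
```python
from h import *
delta((.510,-.4121,.060,210)); print(pose()[0])
```

```text
xyz [ -0.5   1.2 100.9] r [-0.09  0.03 -0.14]
[ 0.51008128 -0.41328645  0.16094673]
```

Emit:
{"method": "arm_command", "body": {
  "motion": [
    {"x": -0.5,"y": 1.2,"z": 50,"rx": 0,"ry": 0,"rz": 0,"hand": -1},
    {"x": -0.5,"y": 1.2,"z": 90,"rx": 0,"ry": 0,"rz": 0,"hand": -1},
    {"x": -0.5,"y": 1.2,"z": 101,"rx": 0,"ry": 0,"rz": 0,"hand": -1},
    {"x": -0.5,"y": 1.2,"z": 101,"rx": 0,"ry": 0,"rz": 0,"hand": 0.2},
    {"x": -0.5,"y": 1.2,"z": 101,"rx": 0,"ry": 0,"rz": 0,"hand": 1},
    {"x": -0.5,"y": 1.2,"z": 101,"rx": 0,"ry": 0,"rz": 0,"hand": 1},
    {"x": -0.5,"y": 1.2,"z": 101,"rx": 0,"ry": 0,"rz": 0,"hand": 1},
    {"x": -0.5,"y": 1.2,"z": 101,"rx": 0,"ry": 0,"rz": 0,"hand": 1}
  ],
  "force": 80
}}

```text
clock: 5.1
tcp_pos: [0.5101, -0.4128, 0.06]
orientation: [0.001, -0.259, 0.966, -0.001]
wrist_force: [-0.2, 1.5, 6.0]
finger_gap: 0.0166
```

Run:
```python
from h import *
s=get_state();print(s["tcp_pos"],s["finger_gap"],s["wrist_force"],s["ft_torque"]); delta((.511,-.4121,.14,210)); 
w=cam("wrist"); save(w,"w3.png",s=1.5)
```

```text
[ 0.51006174 -0.41281051  0.0599607 ] 0.01658438079388835 [-0.15064178  1.46745076  5.98241464] [ 0.16350326  0.1400784  -0.04631912]
xyz [ -1.2  -0.  -80. ] r [-0.12  0.04 -0.02]
```

View pics/w3.png

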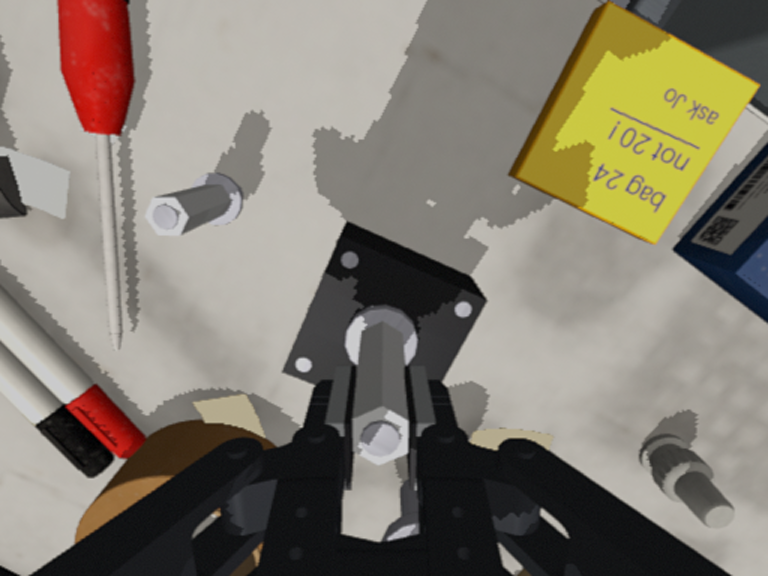

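Gripped: the gap is 16.6 mm and the flats lie against the pads. Now I lift it and carry it over block 3.

Emit:
{"method": "arm_command", "body": {
  "motion": [
    {"x": 0,"y": 0,"z": -40,"rx": 0,"ry": 0,"rz": 0,"hand": 1},
    {"x": 0,"y": 0,"z": -80,"rx": 0,"ry": 0,"rz": 0,"hand": 1},
    {"x": -20,"y": 50,"z": -80,"rx": 0,"ry": 0,"rz": 0,"hand": 1},
    {"x": -40,"y": 105,"z": -80,"rx": 0,"ry": 0,"rz": 0,"hand": 1},
    {"x": -60,"y": 160,"z": -80,"rx": 0,"ry": 0,"rz": 0,"hand": 1},
    {"x": -80,"y": 215,"z": -80,"rx": 0,"ry": 0,"rz": 0,"hand": 1},
    {"x": -95,"y": 260,"z": -80,"rx": 0,"ry": 0,"rz": 0,"hand": 1},
    {"x": -100,"y": 280.5,"z": -80,"rx": 0,"ry": 0,"rz": 0,"hand": 1},
    {"x": -100,"y": 280.5,"z": -80,"rx": 0,"ry": 0,"rz": 0,"hand": 1}
  ]
}}

```text
clock: 6.28
tcp_pos: [0.4557, -0.1186, 0.1386]
orientation: [0.0, -0.26, 0.966, -0.0]
wrist_force: [1.2, -0.1, -1.0]
finger_gap: 0.0162
```

```bash
cat > chk.py <<'E'
from h import *
import sys
s=get_state();print(s["clock"],s["tcp_pos"].round(4),s["finger_gap"],s["wrist_force"].round(2),s["ft_torque"].round(3))
w=cam("wrist"); save(w,sys.argv[1]+".png",s=1.5)
c=cloud(w); p,R=pose()
# gauge collar/handle position in hand: points in tool frame
L=R.inv().apply(c.reshape(-1,3)-p)*1000
def sel(c,x0,x1,y0,y1,z0,z1):
    m=(c[...,0]>x0)&(c[...,0]<x1)&(c[...,1]>y0)&(c[...,1]<y1)&(c[...,2]>z0)&(c[...,2]<z1)
    return c[m]
P=sel(L,-30,30,-30,30,-60,-42); print("gauge top (tool mm)",len(P),P.mean(0).round(1),P.min(0).round(1),P.max(0).round(1),cv2.minAreaRect(P[:,:2].astype(np.float32)))
P=sel(L,-30,30,-30,30,14,26); 
if len(P)>5: print("collar (tool mm)",len(P),P.min(0).round(1),P.max(0).round(1),cv2.minEnclosingCircle(P[:,:2].astype(np.float32)))
for nm,x0,x1,y0,y1 in eval(sys.argv[2]) if len(sys.argv)>2 else ():
    P=sel(c,x0,x1,y0,y1,.033,.044)
    if len(P)>20: print(nm,cv2.minAreaRect((P[:,:2]*1000).astype(np.float32)),len(P),np.median(P[:,2]).round(4))
E
python3 chk.py w4 '[("b3",.4,.52,-.17,-.07),("b2",.4,.52,-.04,.06)]'
```

```text
6.275 [ 0.4557 -0.1186  0.1386] 0.01621820416107352 [ 1.18 -0.09 -0.97] [-0.037 -0.027  0.053]
gauge top (tool mm) 2888 [  5.9   1.3 -51.4] [-10.  -20.5 -60. ] [ 13.   23.2 -42. ] ((1.5042705535888672, 1.3073368072509766), (22.921018600463867, 43.70024108886719), 0.055921461433172226)
collar (tool mm) 763 [-10.4 -13.9  14. ] [16.3 17.8 20.9] ((0.5380061864852905, 1.8835420608520508), 15.926248550415039)
b3 ((456.3699951171875, -120.01669311523438), (44.66300582885742, 44.14702224731445), 0.06919966638088226) 1719 0.0391
b2 ((456.75634765625, 9.819598197937012), (45.463993072509766, 44.61763381958008), 89.8073501586914) 1776 0.0392
```

View pics/w4.png

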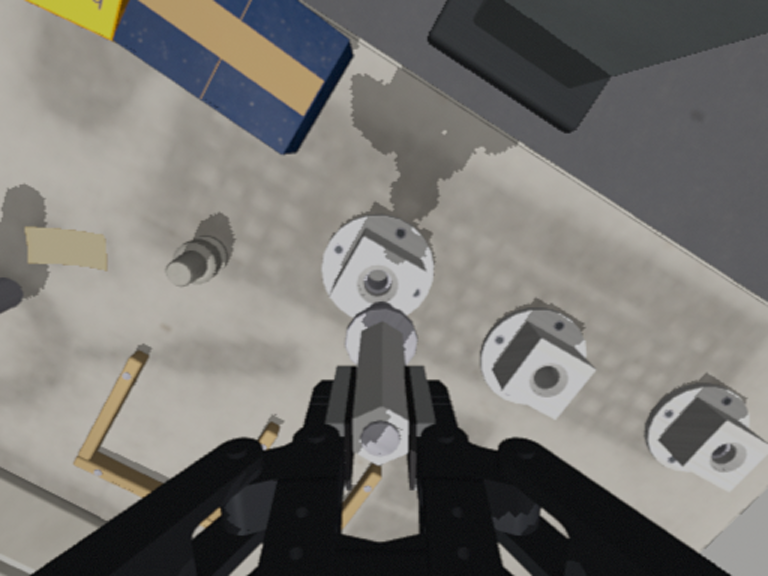

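In w4 the gauge's nose is over block 3's funnel, at (378,282) in the picture, and the hub is 2–3 mm off the gauge axis. I correct for that and descend to just above the undersize stop.

Emit:
{"method": "arm_command", "body": {
  "motion": [
    {"x": 0,"y": -2.4,"z": 15,"rx": 0,"ry": 0,"rz": 0,"hand": 1},
    {"x": 0,"y": -2.4,"z": 35,"rx": 0,"ry": 0,"rz": 0,"hand": 1},
    {"x": 0,"y": -2.4,"z": 48,"rx": 0,"ry": 0,"rz": 0,"hand": 1},
    {"x": 0,"y": -2.4,"z": 56,"rx": 0,"ry": 0,"rz": 0,"hand": 1},
    {"x": 0,"y": -2.4,"z": 58,"rx": 0,"ry": 0,"rz": 0,"hand": 1},
    {"x": 0,"y": -2.4,"z": 60,"rx": 0,"ry": 0,"rz": 0,"hand": 1},
    {"x": 0,"y": -2.4,"z": 62,"rx": 0,"ry": 0,"rz": 0,"hand": 1}
  ]
}}

```text
clock: 7.2
tcp_pos: [0.4581, -0.1216, 0.0783]
orientation: [0.001, -0.259, 0.966, -0.001]
wrist_force: [-4.1, 3.3, 20.6]
finger_gap: 0.0164
```

```bash
python3 chk.py w5
```

```text
7.2 [ 0.4581 -0.1216  0.0783] 0.016400602451465275 [-4.07  3.3  20.56] [0.898 1.368 0.048]
gauge top (tool mm) 2878 [  5.8  -0.1 -51.4] [-10.5 -22.  -60. ] [ 12.8  21.8 -42. ] ((1.1137762069702148, -0.025152206420898438), (43.76088333129883, 23.031436920166016), 89.32260131835938)
collar (tool mm) 746 [-10.6 -14.8  14. ] [16.2 16.3 20.6] ((0.704117476940155, 0.5982938408851624), 15.828255653381348)
```

The tip stopped about 27 mm above the bench with 20 N, so block_3 is undersize. Next is block 2.

Emit:
{"method": "arm_command", "body": {
  "motion": [
    {"x": 0,"y": 0,"z": -25,"rx": 0,"ry": 0,"rz": 0,"hand": 1},
    {"x": 0,"y": 0,"z": -42,"rx": 0,"ry": 0,"rz": 0,"hand": 1},
    {"x": -22,"y": 38,"z": -42,"rx": 0,"ry": 0,"rz": 0,"hand": 1},
    {"x": -46,"y": 80,"z": -42,"rx": 0,"ry": 0,"rz": 0,"hand": 1},
    {"x": -62,"y": 108,"z": -42,"rx": 0,"ry": 0,"rz": 0,"hand": 1},
    {"x": -65,"y": 113,"z": -42,"rx": 0,"ry": 0,"rz": 0,"hand": 1},
    {"x": -65,"y": 113,"z": -42,"rx": 0,"ry": 0,"rz": 0,"hand": 1}
  ]
}}

```text
clock: 8.12
tcp_pos: [0.4574, 0.0088, 0.1188]
orientation: [0.0, -0.259, 0.966, -0.0]
wrist_force: [-0.4, -0.7, -1.6]
finger_gap: 0.0169
```

```bash
python3 chk.py w6 '[("b3",.4,.52,-.17,-.07),("b2",.4,.52,-.04,.06),("b1",.39,.50,.11,.2)]'; python3 -c "
from h import *
delta((.4578,.009,.08,210))"
```

```text
8.125 [0.4574 0.0088 0.1188] 0.01688690926038262 [-0.38 -0.72 -1.64] [ 0.003 -0.006 -0.002]
gauge top (tool mm) 2897 [  5.6   0.4 -51.5] [-10.3 -21.5 -60. ] [ 12.7  22.4 -42. ] ((1.1923284530639648, 0.5030422210693359), (43.812767028808594, 22.88888168334961), 89.38786315917969)
collar (tool mm) 707 [-11.5 -15.   14. ] [15.8 16.7 20.1] ((0.07671880722045898, 1.0610060691833496), 16.075891494750977)
b3 ((456.5066833496094, -120.0793685913086), (44.87986755371094, 44.788841247558594), 0.03881517052650452) 3064 0.0391
b2 ((456.5923767089844, 9.884512901306152), (44.190372467041016, 44.509342193603516), 89.97694396972656) 1739 0.0392
b1 ((442.540283203125, 154.72055053710938), (44.3604850769043, 45.93687057495117), 0.03469058871269226) 2047 0.0392
xyz [-0.7  0.4 38.7] r [-0.06  0.03 -0.02]
```

View pics/w6.png

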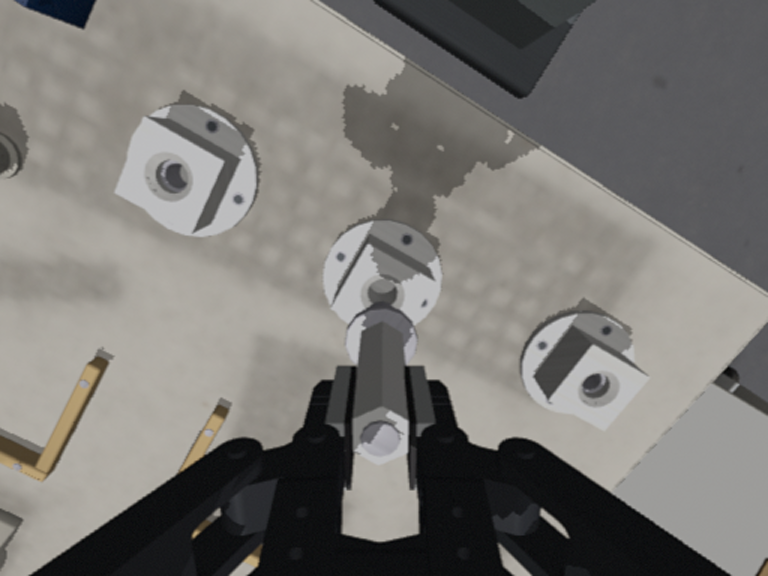

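The nose is over block 2's bore at (382,290), within about 1 mm, and block 3 did not move.

Emit:
{"method": "arm_command", "body": {
  "motion": [
    {"x": 0,"y": 0.2,"z": 20,"rx": 0,"ry": 0,"rz": 0,"hand": 1},
    {"x": 0,"y": 0.2,"z": 32,"rx": 0,"ry": 0,"rz": 0,"hand": 1},
    {"x": 0,"y": 0.2,"z": 37,"rx": 0,"ry": 0,"rz": 0,"hand": 1},
    {"x": 0,"y": 0.2,"z": 39,"rx": 0,"ry": 0,"rz": 0,"hand": 1},
    {"x": 0,"y": 0.2,"z": 41,"rx": 0,"ry": 0,"rz": 0,"hand": 1},
    {"x": 0,"y": 0.2,"z": 42.5,"rx": 0,"ry": 0,"rz": 0,"hand": 1}
  ]
}}

```text
clock: 8.93
tcp_pos: [0.4572, 0.009, 0.0762]
orientation: [0.0, -0.259, 0.966, -0.0]
wrist_force: [-0.6, 0.3, -1.4]
finger_gap: 0.0162
```

```bash
python3 chk.py w7
```

```text
8.925 [0.4572 0.009  0.0762] 0.016207492878607913 [-0.65  0.25 -1.38] [ 0.078  0.024 -0.035]
gauge top (tool mm) 2894 [  5.8  -0.  -51.5] [-10.7 -21.8 -60. ] [ 13.   21.8 -42. ] ((1.0982837677001953, 0.023303985595703125), (43.568634033203125, 23.521297454833984), 89.55734252929688)
collar (tool mm) 677 [-10.9 -15.5  14. ] [16.  16.2 20.4] ((0.3658269941806793, 0.3747570216655731), 15.964428901672363)
```

There is no force below the undersize level, so I continue down towards the collar stop.

Emit:
{"method": "arm_command", "body": {
  "motion": [
    {"x": 0,"y": 0,"z": 5,"rx": 0,"ry": 0,"rz": 0,"hand": 1},
    {"x": 0,"y": 0,"z": 10,"rx": 0,"ry": 0,"rz": 0,"hand": 1},
    {"x": 0,"y": 0,"z": 14,"rx": 0,"ry": 0,"rz": 0,"hand": 1},
    {"x": 0,"y": 0,"z": 16,"rx": 0,"ry": 0,"rz": 0,"hand": 1},
    {"x": 0,"y": 0,"z": 17,"rx": 0,"ry": 0,"rz": 0,"hand": 1}
  ]
}}

```text
clock: 9.6
tcp_pos: [0.4568, 0.0093, 0.0599]
orientation: [0.0, -0.259, 0.966, 0.0]
wrist_force: [-5.0, 1.1, 15.6]
finger_gap: 0.0166
```

```bash
python3 chk.py w8
```

```text
9.6 [0.4568 0.0093 0.0599] 0.01655668893810216 [-4.98  1.09 15.62] [0.294 1.182 0.019]
gauge top (tool mm) 2891 [  5.8   0.  -51.4] [-10.3 -21.9 -60. ] [ 12.8  21.8 -42. ] ((1.2171249389648438, -0.0021343231201171875), (43.681121826171875, 23.06293296813965), 89.6892318725586)
collar (tool mm) 2638 [-14.1 -29.3  14. ] [29.8 29.7 26. ] ((0.19595153629779816, 0.1693490743637085), 30.597389221191406)
```

View pics/w8.png

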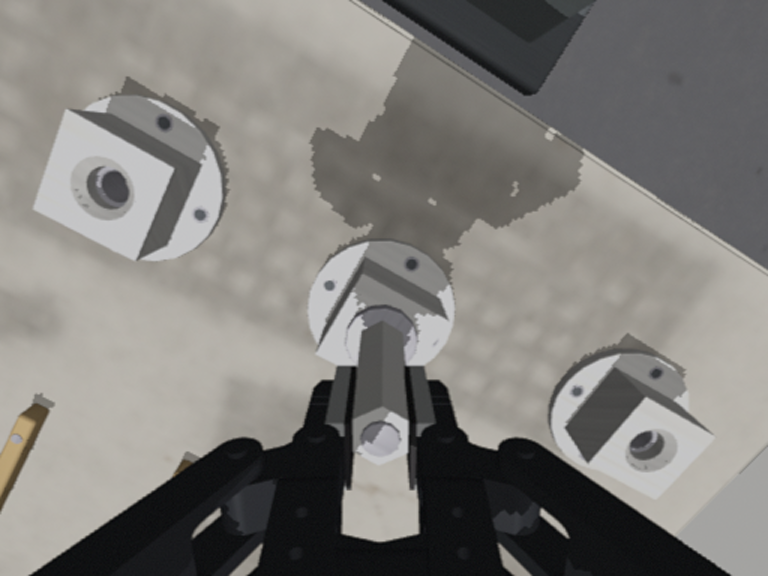

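Tip at 9 mm with the collar seated, so block_2 is the good one. That makes block_1 and block_3 undersize, since exactly one is good. I'll measure the bay rails from the earlier wrist cloud.

Run:
```python
from h import *
c=np.load("w1.npz")["c"]
def sel(c,x0,x1,y0,y1,z0,z1):
    m=(c[...,0]>x0)&(c[...,0]<x1)&(c[...,1]>y0)&(c[...,1]<y1)&(c[...,2]>z0)&(c[...,2]<z1)
    return c[m]
for nm,b in (("Dl",(.58,.68,.14,.19,.011,.018)),("Dr",(.58,.68,-.07,-.02,.011,.018)),("Db",(.68,.73,-.02,.14,.011,.018)),("Sl",(.58,.68,-.15,-.1,.011,.018)),("Sr",(.58,.68,-.27,-.21,.011,.018)),("Sb",(.68,.73,-.22,-.15,.011,.018))):
    P=sel(c,*b)
    if len(P)>10: print(nm,cv2.minAreaRect((P[:,:2]*1000).astype(np.float32)),P.min(0).round(3),P.max(0).round(3),np.median(P,0).round(4),len(P))
```

```text
Dl ((606.80078125, 166.08697509765625), (9.095620155334473, 10.701854705810547), 81.83139038085938) [0.601 0.161 0.011] [0.613 0.171 0.017] [0.606  0.1661 0.0148] 51
Dr ((637.7117919921875, -39.84967803955078), (9.297703742980957, 84.07315826416016), 88.17898559570312) [ 0.596 -0.046  0.011] [ 0.68  -0.034  0.017] [ 0.6364 -0.0397  0.0152] 337
Db ((703.3650512695312, 59.80323791503906), (159.4123077392578, 11.468754768371582), 88.47784423828125) [ 0.697 -0.02   0.011] [0.711 0.14  0.018] [0.7021 0.0611 0.0151] 662
Sl ((613.172119140625, -126.56134033203125), (10.32467269897461, 22.923864364624023), 87.3555679321289) [ 0.602 -0.132  0.011] [ 0.625 -0.121  0.016] [ 0.6079 -0.1246  0.0143] 60
Sr ((637.8695068359375, -237.2232666015625), (11.123708724975586, 82.60054016113281), 86.2024917602539) [ 0.596 -0.245  0.011] [ 0.679 -0.231  0.018] [ 0.6366 -0.2365  0.0151] 364
```

Emit:
{"method": "arm_command", "body": {
  "motion": [
    {"x": 0,"y": 0,"z": -25,"rx": 0,"ry": 0,"rz": 0,"hand": 1},
    {"x": 0,"y": 0,"z": -55,"rx": 0,"ry": 0,"rz": 0,"hand": 1},
    {"x": 18,"y": -32,"z": -55,"rx": 0,"ry": 0,"rz": 0,"hand": 1},
    {"x": 44,"y": -77,"z": -55,"rx": 0,"ry": 0,"rz": 0,"hand": 1},
    {"x": 61,"y": -107,"z": -55,"rx": 0,"ry": 0,"rz": 0,"hand": 1},
    {"x": 64.5,"y": -112.5,"z": -55,"rx": 0,"ry": 0,"rz": 0,"hand": 1},
    {"x": 64.5,"y": -112.5,"z": -55,"rx": 0,"ry": 0,"rz": 0,"hand": 1}
  ]
}}

```text
clock: 10.52
tcp_pos: [0.4569, -0.1205, 0.1137]
orientation: [-0.0, -0.258, 0.966, 0.0]
wrist_force: [-0.3, -0.7, -1.2]
finger_gap: 0.0164
```

```bash
python3 chk.py w9 '[("b3",.4,.52,-.17,-.07),("b2",.4,.52,-.04,.06),("b1",.39,.50,.11,.2)]'; python3 -c "
from h import *
delta((.457,-.1203,.0795,210))"
```

```text
10.525 [ 0.4569 -0.1205  0.1137] 0.016411360722053785 [-0.26 -0.74 -1.22] [ 0.01   0.021 -0.01 ]
gauge top (tool mm) 2886 [  6.1  -0.5 -51.4] [-10.1 -22.3 -60. ] [ 13.2  21.3 -42. ] ((1.5188407897949219, -0.4340343475341797), (43.63917541503906, 23.16522216796875), 89.59929656982422)
collar (tool mm) 755 [-10.4 -15.9  14. ] [16.6 15.8 20.2] ((0.7947481274604797, -0.15945316851139069), 16.003023147583008)
b3 ((456.1440734863281, -120.11648559570312), (44.4173583984375, 44.19737243652344), 0.1403236836194992) 1758 0.0392
b2 ((455.7085266113281, 9.723050117492676), (44.5189208984375, 45.33381652832031), 0.2645772099494934) 2093 0.0392
b1 ((442.5375061035156, 153.68043518066406), (47.25468063354492, 44.197811126708984), 89.99681854248047) 1238 0.0391
xyz [ 0.1 -0.4 34.2] r [ 0.06 -0.   -0.01]
```

Emit:
{"method": "arm_command", "body": {
  "motion": [
    {"x": 0,"y": -0.3,"z": 18,"rx": 0,"ry": 0,"rz": 0,"hand": 1},
    {"x": 0,"y": -0.3,"z": 31,"rx": 0,"ry": 0,"rz": 0,"hand": 1},
    {"x": 0,"y": -0.3,"z": 36,"rx": 0,"ry": 0,"rz": 0,"hand": 1},
    {"x": 0,"y": -0.3,"z": 34.3,"rx": 0,"ry": 0,"rz": 0,"hand": 1},
    {"x": -8,"y": -5,"z": 34.3,"rx": 0,"ry": 0,"rz": 0,"hand": 1},
    {"x": -28,"y": -16.3,"z": 34.3,"rx": 0,"ry": 0,"rz": 0,"hand": 1},
    {"x": -53,"y": -31,"z": 34.3,"rx": 0,"ry": 0,"rz": 0,"hand": 1},
    {"x": -72,"y": -42,"z": 34.3,"rx": 0,"ry": 0,"rz": 0,"hand": 1},
    {"x": -79,"y": -45.8,"z": 34.3,"rx": 0,"ry": 0,"rz": 0,"hand": 1}
  ]
}}

```text
clock: 11.7
tcp_pos: [0.5495, -0.1206, 0.0792]
orientation: [-0.0, -0.259, 0.966, 0.0]
wrist_force: [-3.6, -0.0, 1.1]
finger_gap: 0.0164
```

```bash
python3 chk.py w10 '[("b3",.48,.62,-.17,-.07),("b2",.4,.52,-.04,.06)]'; python3 -c "
from h import *
T=cam('top');save(T,'t10.png',(80,100,330,270),3)
delta((.548,.0144,.0796,210),(.6465,.0144,.0796,210))"
```

```text
11.7 [ 0.5495 -0.1206  0.0792] 0.016388361916658854 [-3.58 -0.02  1.13] [-0.058  0.865 -0.016]
gauge top (tool mm) 2885 [  6.    0.2 -51.4] [-10.  -21.6 -60. ] [ 13.   21.9 -42. ] ((1.5090560913085938, 0.1813793182373047), (22.944116592407227, 43.50983810424805), 0.11726593226194382)
collar (tool mm) 748 [ -9.6 -15.3  14. ] [16.9 16.4 19.7] ((1.3024804592132568, 0.5273995995521545), 15.943077087402344)
b3 ((547.341796875, -120.78128051757812), (44.26139450073242, 44.22877883911133), 88.2275619506836) 1983 0.0392
b2 ((455.6228332519531, 9.555392265319824), (44.1492919921875, 46.464759826660156), 0.05436870455741882) 3499 0.0391
xyz [-66.5 117.4  -0.3] r [0.02 0.01 0.01]
xyz [-151.8   68.2   -0.3] r [0.02 0.01 0.01]
```

View pics/w10.png

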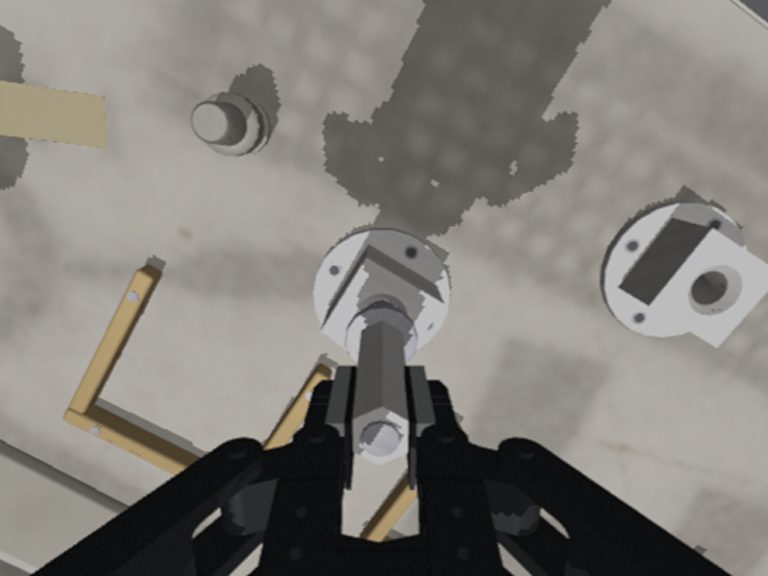

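View pics/t10.png

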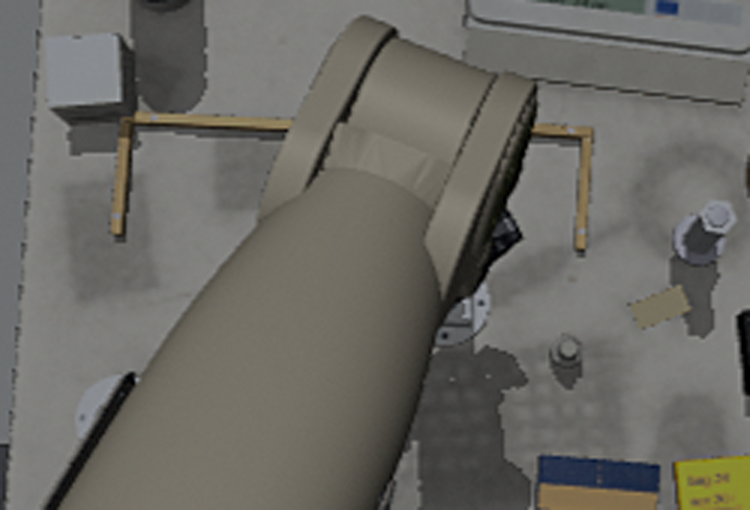

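Block 3 tows well; its hub is now at (.547,−.121). Block 2 sits at (690,270) in the wrist view and the connector at (230,125), both clear. I take it across, then into the wide bay's right slot.

Emit:
{"method": "arm_command", "body": {
  "motion": [
    {"x": -4.7,"y": 8.2,"z": -0.3,"rx": 0,"ry": 0,"rz": 0,"hand": 1},
    {"x": -20,"y": 35,"z": -0.3,"rx": 0,"ry": 0,"rz": 0,"hand": 1},
    {"x": -38.6,"y": 68,"z": -0.3,"rx": 0,"ry": 0,"rz": 0,"hand": 1},
    {"x": -56,"y": 98.6,"z": -0.3,"rx": 0,"ry": 0,"rz": 0,"hand": 1},
    {"x": -64.5,"y": 114,"z": -0.3,"rx": 0,"ry": 0,"rz": 0,"hand": 1},
    {"x": -66.5,"y": 117.4,"z": -0.3,"rx": 0,"ry": 0,"rz": 0,"hand": 1},
    {"x": -73.6,"y": 113.3,"z": -0.3,"rx": 0,"ry": 0,"rz": 0,"hand": 1},
    {"x": -84,"y": 107.3,"z": -0.3,"rx": 0,"ry": 0,"rz": 0,"hand": 1}
  ]
}}

```text
clock: 12.8
tcp_pos: [0.5676, 0.0135, 0.0798]
orientation: [-0.001, -0.258, 0.966, 0.0]
wrist_force: [-2.5, -0.4, 0.1]
finger_gap: 0.0166
```

```bash
python3 chk.py w11 '[("b3",.5,.65,-.05,.08),("b2",.4,.52,-.04,.06)]'; python3 -c "
from h import *
delta((.65,.0144,.0795,210))"
```

```text
12.8 [0.5676 0.0135 0.0798] 0.01662779794935549 [-2.45 -0.4   0.06] [ 0.039  0.665 -0.014]
gauge top (tool mm) 2873 [  7.9   1.5 -51.4] [ -8.4 -20.3 -60. ] [ 15.   23.3 -42. ] ((3.2484779357910156, 1.5000629425048828), (23.394750595092773, 43.66584396362305), 0.06593889743089676)
collar (tool mm) 764 [ -8.  -13.1  14. ] [18.9 17.9 20.6] ((3.1374452114105225, 2.357283353805542), 15.899271965026855)
b3 ((565.683349609375, 13.340059280395508), (44.215003967285156, 44.722408294677734), 89.69010162353516) 1971 0.0392
b2 ((455.7787170410156, 9.803683280944824), (44.31083297729492, 44.33523941040039), 0.16487562656402588) 4764 0.0391
xyz [-69.7 -38.7   0.7] r [-0.05  0.11 -0.09]
```

View pics/w11.png

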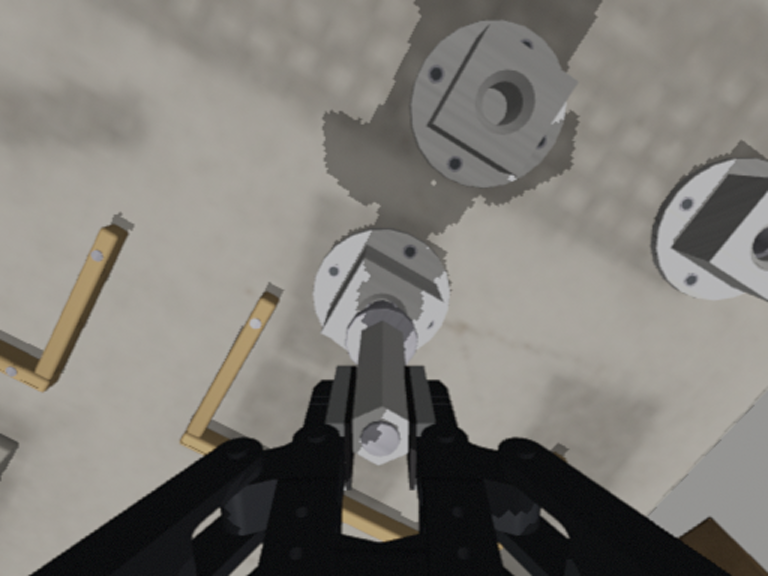

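Emit:
{"method": "arm_command", "body": {
  "motion": [
    {"x": -12,"y": -6.7,"z": 0,"rx": 0,"ry": 0,"rz": 0,"hand": 1},
    {"x": -30,"y": -16.7,"z": 0,"rx": 0,"ry": 0,"rz": 0,"hand": 1},
    {"x": -49,"y": -27.3,"z": 0,"rx": 0,"ry": 0,"rz": 0,"hand": 1},
    {"x": -63,"y": -35,"z": 0,"rx": 0,"ry": 0,"rz": 0,"hand": 1},
    {"x": -69.7,"y": -38.7,"z": 0,"rx": 0,"ry": 0,"rz": 0,"hand": 1},
    {"x": -69.7,"y": -38.7,"z": 0,"rx": 0,"ry": 0,"rz": 0,"hand": 1}
  ]
}}

```text
clock: 13.6
tcp_pos: [0.6485, 0.0151, 0.0796]
orientation: [0.0, -0.259, 0.966, -0.0]
wrist_force: [-0.6, -0.4, -2.1]
finger_gap: 0.0162
```

```bash
python3 chk.py w12 '[("b3",.58,.72,-.05,.08)]'
python3 - <<'E'
from h import *
w=cam("wrist");c=cloud(w)
def sel(c,x0,x1,y0,y1,z0,z1):
    m=(c[...,0]>x0)&(c[...,0]<x1)&(c[...,1]>y0)&(c[...,1]<y1)&(c[...,2]>z0)&(c[...,2]<z1)
    return c[m]
for nm,b in (("Dl",(.58,.68,.14,.19,.011,.018)),("Dr",(.58,.68,-.07,-.025,.011,.018)),("Db",(.68,.73,-.02,.14,.011,.018)),("Sl",(.58,.68,-.15,-.1,.011,.018))):
    P=sel(c,*b)
    if len(P)>10: print(nm,cv2.minAreaRect((P[:,:2]*1000).astype(np.float32)),P.min(0).round(3),P.max(0).round(3),len(P))
P=sel(c,.58,.72,-.05,.08,.004,.0095); print("flange",cv2.minEnclosingCircle((P[:,:2]*1000).astype(np.float32)),P.min(0),P.max(0))
E
```

```text
13.6 [0.6485 0.0151 0.0796] 0.016155883615298065 [-0.64 -0.42 -2.13] [-0.142 -0.043 -0.014]
gauge top (tool mm) 2865 [  5.6  -0.2 -51.3] [-10.9 -22.1 -60. ] [ 12.8  21.7 -42. ] ((0.9374580383300781, -0.26328086853027344), (23.666099548339844, 43.80915451049805), 0.2579713761806488)
collar (tool mm) 786 [-10.4 -15.6  14. ] [15.8 16.1 20.6] ((0.11868156492710114, 0.15295110642910004), 15.995043754577637)
b3 ((647.7055053710938, 14.895498275756836), (44.19198989868164, 44.543888092041016), 88.9398193359375) 1960 0.0392
Dl ((640.7765502929688, 164.47996520996094), (11.237204551696777, 77.9266128540039), 88.45848083496094) [0.602 0.158 0.011] [0.68  0.17  0.018] 1084
Dr ((637.94970703125, -40.852657318115234), (10.088021278381348, 84.2217788696289), 88.37911987304688) [ 0.596 -0.047  0.011] [ 0.68  -0.035  0.017] 1408
Db ((701.563720703125, -2.7775630950927734), (34.381935119628906, 10.249807357788086), 88.89672088623047) [ 0.696 -0.02   0.011] [0.707 0.014 0.017] 456
Sl ((641.1083984375, -128.50119018554688), (10.812315940856934, 77.57247161865234), 86.94096374511719) [ 0.602 -0.136  0.011] [ 0.68  -0.121  0.017] 1668
flange ((644.4014892578125, -7.126246452331543), 59.86406707763672) [ 0.59586998 -0.04224124  0.004046  ] [0.69817071 0.05244745 0.00949197]
```

View pics/w12.png

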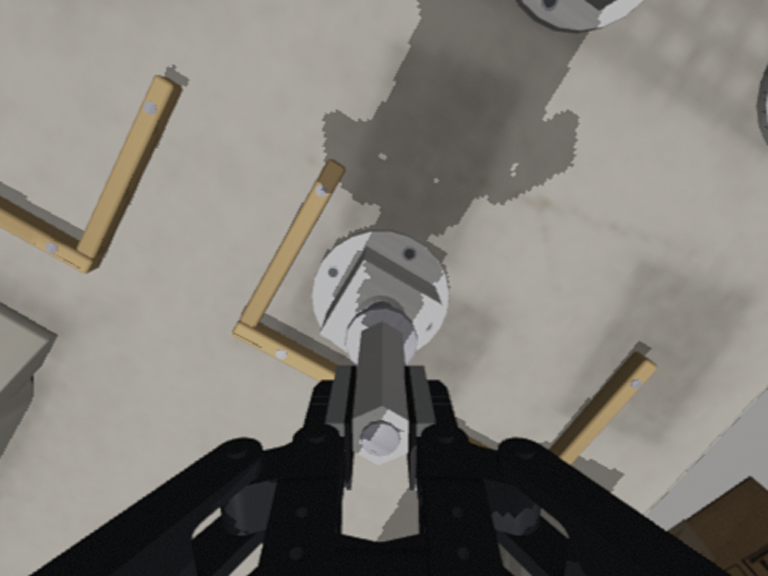

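Block 3 is in the wide bay at (.648,.015), about 11 mm short of the back rail and well inside the opening. Next is block 1.

Emit:
{"method": "arm_command", "body": {
  "motion": [
    {"x": 0,"y": 0,"z": -15,"rx": 0,"ry": 0,"rz": 0,"hand": 1},
    {"x": 0,"y": 0,"z": -38,"rx": 0,"ry": 0,"rz": 0,"hand": 1},
    {"x": 12,"y": 25,"z": -38,"rx": 0,"ry": 0,"rz": 0,"hand": 1},
    {"x": 35,"y": 72,"z": -38,"rx": 0,"ry": 0,"rz": 0,"hand": 1},
    {"x": 60,"y": 124,"z": -38,"rx": 0,"ry": 0,"rz": 0,"hand": 1},
    {"x": 85,"y": 175,"z": -38,"rx": 0,"ry": 0,"rz": 0,"hand": 1},
    {"x": 103,"y": 212,"z": -38,"rx": 0,"ry": 0,"rz": 0,"hand": 1},
    {"x": 108.4,"y": 223.6,"z": -38,"rx": 0,"ry": 0,"rz": 0,"hand": 1},
    {"x": 108.4,"y": 223.6,"z": -38,"rx": 0,"ry": 0,"rz": 0,"hand": 1},
    {"x": 108.4,"y": 223.6,"z": -38,"rx": 0,"ry": 0,"rz": 0,"hand": 1}
  ]
}}

```text
clock: 14.95
tcp_pos: [0.4434, 0.1546, 0.1186]
orientation: [0.001, -0.258, 0.966, -0.0]
wrist_force: [0.6, -0.0, -1.2]
finger_gap: 0.0163
```

```bash
python3 chk.py w13 '[("b1",.38,.5,.1,.21),("b2",.4,.52,-.04,.06),("b3",.58,.72,-.05,.08)]'; python3 -c "
from h import *
delta((.4425,.1545,.0795,210))"
```

```text
14.95 [0.4434 0.1546 0.1186] 0.016267425417927518 [ 0.63 -0.04 -1.2 ] [ 0.003 -0.009  0.045]
gauge top (tool mm) 2903 [  5.7   0.  -51.5] [-10.3 -21.8 -60. ] [ 12.7  21.9 -42. ] ((1.1386537551879883, 0.0957794189453125), (43.70406723022461, 22.859821319580078), 89.60121154785156)
collar (tool mm) 643 [-10.9 -15.3  14. ] [16.  16.4 20.7] ((0.15629664063453674, 0.48079800605773926), 15.964225769042969)
b1 ((442.735595703125, 154.82821655273438), (44.24128341674805, 44.53497314453125), 89.91539001464844) 1744 0.0392
b2 ((455.9498291015625, 9.843673706054688), (44.84347915649414, 45.30775833129883), 0.13927362859249115) 3083 0.039
b3 ((647.08837890625, 15.483524322509766), (44.55634689331055, 47.370338439941406), 88.72459411621094) 1863 0.0391
xyz [ 0.7  0.4 38.9] r [-0.04  0.08 -0.08]
```

View pics/w13.png

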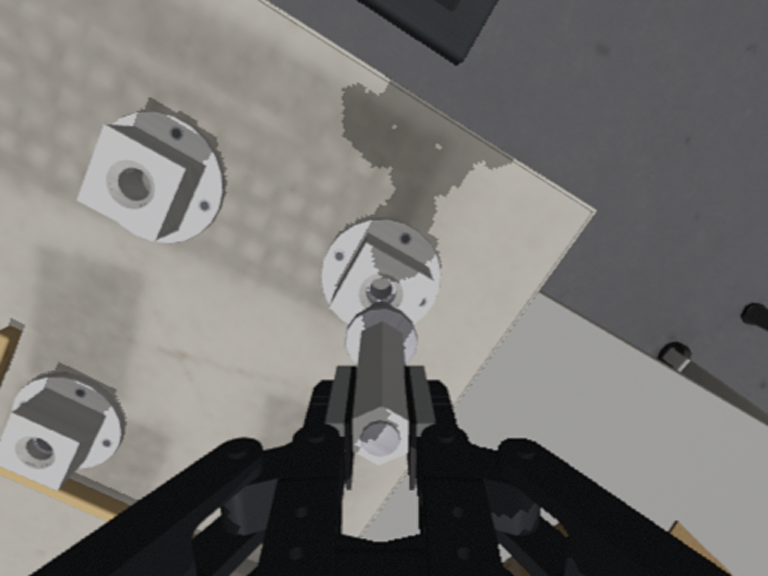

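The nose is over block 1's bore at (382,290). Descend to the stop, which also verifies that it is undersize.

Emit:
{"method": "arm_command", "body": {
  "motion": [
    {"x": 0.3,"y": 0.2,"z": 20,"rx": 0,"ry": 0,"rz": 0,"hand": 1},
    {"x": 0.3,"y": 0.2,"z": 34,"rx": 0,"ry": 0,"rz": 0,"hand": 1},
    {"x": 0.3,"y": 0.2,"z": 39,"rx": 0,"ry": 0,"rz": 0,"hand": 1},
    {"x": 0.3,"y": 0.2,"z": 41.5,"rx": 0,"ry": 0,"rz": 0,"hand": 1},
    {"x": 0.3,"y": 0.2,"z": 41.5,"rx": 0,"ry": 0,"rz": 0,"hand": 1}
  ]
}}

```text
clock: 15.62
tcp_pos: [0.4427, 0.1549, 0.0783]
orientation: [0.001, -0.258, 0.966, -0.0]
wrist_force: [-1.9, -1.0, 11.8]
finger_gap: 0.0162
```

```bash
python3 chk.py w14; python3 -c "
from h import *
delta((.4425,.1545,.0795,210),(.53,.108,.0795,210),(.651,.108,.0795,210))"
```

```text
15.625 [0.4427 0.1549 0.0783] 0.01617850992248457 [-1.94 -0.97 11.77] [-0.3    0.578  0.018]
gauge top (tool mm) 2891 [  5.9   0.  -51.4] [-10.3 -21.8 -60. ] [ 12.9  21.9 -42. ] ((1.2547569274902344, 0.10463142395019531), (43.71112060546875, 23.190217971801758), 89.44512939453125)
collar (tool mm) 729 [ -9.9 -15.3  14. ] [16.5 16.1 20.7] ((0.9005320072174072, 0.4326060116291046), 15.861347198486328)
xyz [ 0.4 -0.2 -1.1] r [-0.08  0.14 -0.04]
xyz [-52.2 -84.2  -0.9] r [-0.08  0.14 -0.04]
xyz [-157.  -144.6   -0.6] r [-0.08  0.14 -0.04]
```

Stopped at tip 27 mm, so block 1 is undersize. Raise 1.3 mm off the stop and tow it.

Emit:
{"method": "arm_command", "body": {
  "motion": [
    {"x": 0,"y": 0,"z": -2.4,"rx": 0,"ry": 0,"rz": 0,"hand": 1},
    {"x": -4,"y": -6.7,"z": -2.4,"rx": 0,"ry": 0,"rz": 0,"hand": 1},
    {"x": -16,"y": -26,"z": -2.4,"rx": 0,"ry": 0,"rz": 0,"hand": 1},
    {"x": -34,"y": -55,"z": -2.4,"rx": 0,"ry": 0,"rz": 0,"hand": 1},
    {"x": -47,"y": -76,"z": -2.4,"rx": 0,"ry": 0,"rz": 0,"hand": 1},
    {"x": -52,"y": -84,"z": -2.4,"rx": 0,"ry": 0,"rz": 0,"hand": 1},
    {"x": -59,"y": -88,"z": -2.4,"rx": 0,"ry": 0,"rz": 0,"hand": 1},
    {"x": -75,"y": -97,"z": -2.4,"rx": 0,"ry": 0,"rz": 0,"hand": 1},
    {"x": -85,"y": -103,"z": -2.4,"rx": 0,"ry": 0,"rz": 0,"hand": 1}
  ]
}}

```text
clock: 16.8
tcp_pos: [0.5661, 0.1082, 0.0785]
orientation: [-0.001, -0.259, 0.966, 0.0]
wrist_force: [-4.3, 0.3, 2.3]
finger_gap: 0.0164
```

```bash
python3 chk.py w15 '[("b1",.5,.66,.06,.18),("b3",.58,.72,-.05,.08)]'; python3 -c "
from h import *
delta((.651,.108,.0795,210))"
```

```text
16.8 [0.5661 0.1082 0.0785] 0.016436678906724577 [-4.31  0.3   2.32] [ 0.077  1.313 -0.029]
gauge top (tool mm) 2869 [  7.2   1.  -51.4] [ -9.7 -20.9 -60. ] [ 14.4  22.8 -42. ] ((2.2791547775268555, 0.9006900787353516), (23.97196388244629, 43.618980407714844), 0.4422706365585327)
collar (tool mm) 758 [ -9.  -13.7  14. ] [18.5 17.5 20.6] ((2.6581766605377197, 1.7595009803771973), 15.986153602600098)
b1 ((563.7242431640625, 109.11262512207031), (44.68567657470703, 44.43289566040039), 0.5032255053520203) 1961 0.0392
b3 ((647.2338256835938, 15.035361289978027), (44.503562927246094, 45.874725341796875), 89.04358673095703) 3081 0.0391
xyz [-71.9 -41.6  -0.9] r [-0.03  0.01 -0.02]
```

View pics/w15.png

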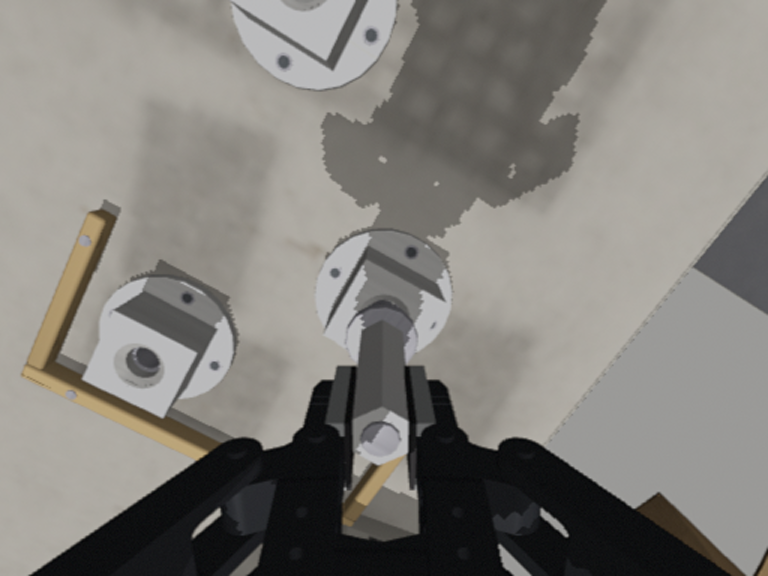

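Emit:
{"method": "arm_command", "body": {
  "motion": [
    {"x": -13,"y": -7.6,"z": -1,"rx": 0,"ry": 0,"rz": 0,"hand": 1},
    {"x": -31,"y": -18,"z": -1,"rx": 0,"ry": 0,"rz": 0,"hand": 1},
    {"x": -51,"y": -29.5,"z": -1,"rx": 0,"ry": 0,"rz": 0,"hand": 1},
    {"x": -65,"y": -37.6,"z": -1,"rx": 0,"ry": 0,"rz": 0,"hand": 1},
    {"x": -71.9,"y": -41.6,"z": -1,"rx": 0,"ry": 0,"rz": 0,"hand": 1},
    {"x": -71.9,"y": -41.6,"z": -1,"rx": 0,"ry": 0,"rz": 0,"hand": 1}
  ]
}}

```text
clock: 17.6
tcp_pos: [0.6499, 0.1081, 0.0794]
orientation: [0.0, -0.259, 0.966, -0.0]
wrist_force: [-0.9, -0.9, -1.7]
finger_gap: 0.0165
```

```bash
python3 chk.py w16 '[("b1",.58,.72,.06,.18),("b3",.58,.72,-.05,.055)]'; python3 -c "
from h import *
delta((.4568,.0095,.13,210))"
```

```text
17.6 [0.6499 0.1081 0.0794] 0.01650548376985568 [-0.86 -0.86 -1.65] [0.016 0.014 0.035]
gauge top (tool mm) 2859 [  5.7  -0.1 -51.3] [-10.5 -22.1 -60. ] [ 12.7  21.7 -42. ] ((1.1098909378051758, -0.19647979736328125), (43.710418701171875, 23.24225425720215), 89.95649719238281)
collar (tool mm) 805 [-10.6 -15.6  14. ] [16.2 16.2 21. ] ((0.38113951683044434, 0.25266605615615845), 15.999320030212402)
b1 ((675.2786865234375, 117.06831359863281), (109.43107604980469, 53.33290481567383), 17.911697387695312) 1957 0.0392
b3 ((647.291259765625, 14.948333740234375), (44.54100799560547, 45.07439422607422), 89.06031799316406) 3912 0.0391
xyz [216.4  11.  -50.4] r [-0.02  0.03 -0.02]
```

View pics/w16.png

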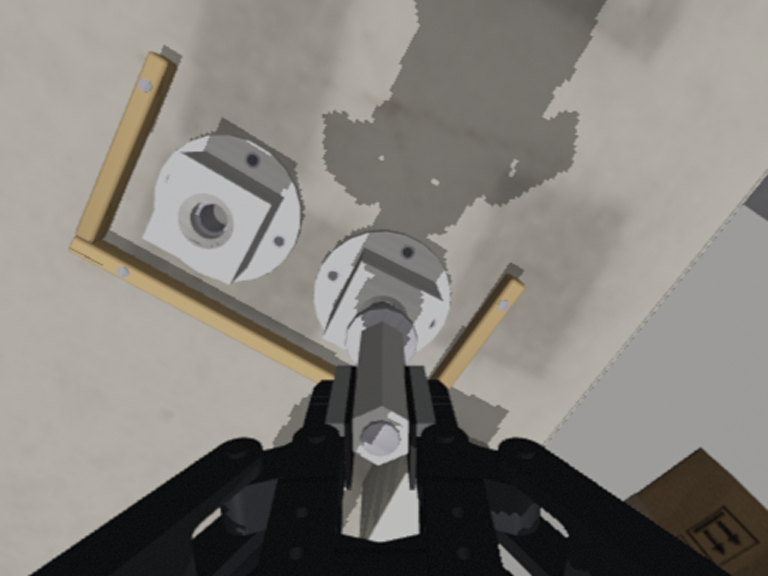

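Both undersize housings are in the wide bay: block 3 at (225,215) in the picture and block 1 under the gauge. Now back to block 2.

Emit:
{"method": "arm_command", "body": {
  "motion": [
    {"x": 0,"y": 0,"z": -15,"rx": 0,"ry": 0,"rz": 0,"hand": 1},
    {"x": 0,"y": 0,"z": -40,"rx": 0,"ry": 0,"rz": 0,"hand": 1},
    {"x": 30,"y": 1.5,"z": -40,"rx": 0,"ry": 0,"rz": 0,"hand": 1},
    {"x": 85,"y": 4.3,"z": -40,"rx": 0,"ry": 0,"rz": 0,"hand": 1},
    {"x": 140,"y": 7.1,"z": -40,"rx": 0,"ry": 0,"rz": 0,"hand": 1},
    {"x": 190,"y": 9.6,"z": -40,"rx": 0,"ry": 0,"rz": 0,"hand": 1},
    {"x": 213,"y": 10.8,"z": -40,"rx": 0,"ry": 0,"rz": 0,"hand": 1},
    {"x": 216.4,"y": 11,"z": -40,"rx": 0,"ry": 0,"rz": 0,"hand": 1},
    {"x": 216.4,"y": 11,"z": -40,"rx": 0,"ry": 0,"rz": 0,"hand": 1}
  ]
}}

```text
clock: 18.77
tcp_pos: [0.4578, 0.0095, 0.1211]
orientation: [0.001, -0.259, 0.966, -0.0]
wrist_force: [0.9, 0.5, -1.2]
finger_gap: 0.0164
```

```bash
python3 chk.py w17 '[("b1",.58,.72,.065,.18),("b2",.4,.52,-.04,.06),("b3",.58,.72,-.05,.055)]'; python3 -c "
from h import *
delta((.4568,.0095,.0605,210))"
```

```text
18.775 [0.4578 0.0095 0.1211] 0.016382042417749074 [ 0.88  0.46 -1.2 ] [ 0.003 -0.003 -0.019]
gauge top (tool mm) 2896 [  6.1   0.  -51.5] [-10.6 -21.9 -60. ] [ 13.  22. -42.] ((1.194157600402832, 0.08708000183105469), (43.891807556152344, 23.556455612182617), 89.81690216064453)
collar (tool mm) 650 [-10.7 -15.4  14. ] [16.4 16.4 19.8] ((0.6280539631843567, 0.47165432572364807), 15.989516258239746)
b2 ((455.72735595703125, 9.92655086517334), (44.6343994140625, 44.257965087890625), 0.1552187204360962) 1786 0.0391
b3 ((662.6586303710938, 12.04153060913086), (42.422794342041016, 10.773197174072266), 73.63722229003906) 22 0.0391
xyz [ 1.3  0.6 60.3] r [-0.08  0.13 -0.01]
```

Emit:
{"method": "arm_command", "body": {
  "motion": [
    {"x": 1,"y": 0.5,"z": 18,"rx": 0,"ry": 0,"rz": 0,"hand": 1},
    {"x": 1,"y": 0.5,"z": 33,"rx": 0,"ry": 0,"rz": 0,"hand": 1},
    {"x": 1,"y": 0.5,"z": 42,"rx": 0,"ry": 0,"rz": 0,"hand": 1},
    {"x": 1,"y": 0.5,"z": 48,"rx": 0,"ry": 0,"rz": 0,"hand": 1},
    {"x": 1,"y": 0.5,"z": 54,"rx": 0,"ry": 0,"rz": 0,"hand": 1},
    {"x": 1,"y": 0.5,"z": 59,"rx": 0,"ry": 0,"rz": 0,"hand": 1},
    {"x": 1,"y": 0.5,"z": 59.3,"rx": 0,"ry": 0,"rz": 0,"hand": 1}
  ]
}}

```text
clock: 19.7
tcp_pos: [0.4554, 0.0095, 0.0603]
orientation: [-0.0, -0.259, 0.966, 0.0]
wrist_force: [-1.4, -0.5, -1.1]
finger_gap: 0.0162
```

```bash
python3 chk.py w18; python3 -c "
from h import *
delta((.555,-.145,.0615,210),(.582,-.183,.0615,210),(.650,-.1835,.0615,210))"
```

```text
19.7 [0.4554 0.0095 0.0603] 0.01621831967894865 [-1.4  -0.52 -1.1 ] [-0.009 -0.025 -0.03 ]
gauge top (tool mm) 2875 [  5.9   0.1 -51.3] [-10.2 -21.8 -60. ] [ 12.9  21.9 -42. ] ((1.3154478073120117, 0.032161712646484375), (23.11727523803711, 43.63829040527344), 0.12789371609687805)
collar (tool mm) 2671 [-14.5 -29.4  14. ] [29.6 30.  25.9] ((-0.03586293011903763, 0.1431107074022293), 30.70424461364746)
xyz [  -9.  -183.5   -1. ] r [ 0.01  0.   -0.03]
xyz [ -13.4 -229.9   -1. ] r [ 0.01  0.   -0.03]
xyz [ -72.1 -264.3   -1. ] r [ 0.01  0.   -0.03]
```

Emit:
{"method": "arm_command", "body": {
  "motion": [
    {"x": -0.4,"y": -8,"z": -1.2,"rx": 0,"ry": 0,"rz": 0,"hand": 1},
    {"x": -1.5,"y": -30,"z": -1.2,"rx": 0,"ry": 0,"rz": 0,"hand": 1},
    {"x": -3.2,"y": -65,"z": -1.2,"rx": 0,"ry": 0,"rz": 0,"hand": 1},
    {"x": -4.9,"y": -100,"z": -1.2,"rx": 0,"ry": 0,"rz": 0,"hand": 1},
    {"x": -6.6,"y": -135,"z": -1.2,"rx": 0,"ry": 0,"rz": 0,"hand": 1},
    {"x": -8,"y": -163,"z": -1.2,"rx": 0,"ry": 0,"rz": 0,"hand": 1},
    {"x": -9,"y": -180,"z": -1.2,"rx": 0,"ry": 0,"rz": 0,"hand": 1},
    {"x": -9,"y": -183.5,"z": -1.2,"rx": 0,"ry": 0,"rz": 0,"hand": 1}
  ]
}}

```text
clock: 20.75
tcp_pos: [0.5554, -0.1461, 0.0616]
orientation: [0.0, -0.258, 0.966, -0.0]
wrist_force: [-0.7, 1.5, -0.4]
finger_gap: 0.0161
```

```bash
python3 chk.py w19 '[("b2",.5,.62,-.19,-.1)]'; python3 -c "
from h import *
delta((.582,-.183,.0615,210),(.650,-.1835,.0615,210))"
python3 - <<'E'
from h import *
w=cam("wrist");c=cloud(w)
def sel(c,x0,x1,y0,y1,z0,z1):
    m=(c[...,0]>x0)&(c[...,0]<x1)&(c[...,1]>y0)&(c[...,1]<y1)&(c[...,2]>z0)&(c[...,2]<z1)
    return c[m]
for nm,b in (("Sl",(.595,.68,-.15,-.1,.011,.018)),("Sr",(.58,.68,-.27,-.21,.011,.018)),("Sb",(.69,.73,-.26,-.12,.011,.018)),("conn",(.47,.54,-.26,-.19,.045,.06))):
    P=sel(c,*b)
    if len(P)>10: print(nm,cv2.minAreaRect((P[:,:2]*1000).astype(np.float32)),P.min(0).round(3),P.max(0).round(3),len(P))
E
```

```text
20.75 [ 0.5554 -0.1461  0.0616] 0.016073610238474336 [-0.7   1.55 -0.45] [0.541 0.261 0.045]
gauge top (tool mm) 2896 [  5.9  -0.3 -51.4] [-10.7 -22.3 -60. ] [ 12.9  21.6 -42. ] ((1.0361003875732422, -0.28742218017578125), (43.85671615600586, 23.516433715820312), 89.66268157958984)
collar (tool mm) 2687 [-15.1 -27.4  14. ] [29.8 29.8 26. ] ((0.8817789554595947, 1.1697291135787964), 30.223115921020508)
b2 ((554.1173706054688, -144.66299438476562), (44.38605880737305, 44.287601470947266), 2.6521236896514893) 2043 0.0393
xyz [ -4.5 -45.5   0.2] r [-0.02  0.01 -0.06]
xyz [-63.2 -79.9   0.2] r [-0.02  0.01 -0.06]
Sr ((637.9322509765625, -238.7960662841797), (10.43752670288086, 84.41507720947266), 86.87321472167969) [ 0.596 -0.246  0.011] [ 0.68  -0.232  0.017] 1311
Sb ((700.5107421875, -206.4719696044922), (81.36344909667969, 15.720166206359863), 85.7493896484375) [ 0.69  -0.247  0.011] [ 0.709 -0.166  0.017] 746
conn ((505.15380859375, -224.7712860107422), (16.232500076293945, 16.42613410949707), 39.647701263427734) [ 0.497 -0.233  0.045] [ 0.513 -0.217  0.053] 758
```

View pics/w19.png

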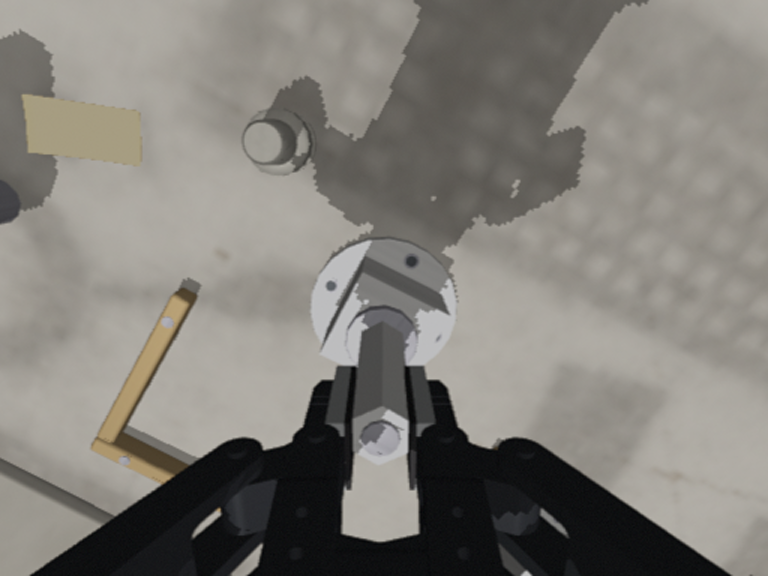

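Emit:
{"method": "arm_command", "body": {
  "motion": [
    {"x": -1,"y": -10,"z": 0,"rx": 0,"ry": 0,"rz": 0,"hand": 1},
    {"x": -3,"y": -30,"z": 0,"rx": 0,"ry": 0,"rz": 0,"hand": 1},
    {"x": -4.5,"y": -44,"z": 0,"rx": 0,"ry": 0,"rz": 0,"hand": 1},
    {"x": -6.5,"y": -47,"z": 0,"rx": 0,"ry": 0,"rz": 0,"hand": 1},
    {"x": -20,"y": -55,"z": 0,"rx": 0,"ry": 0,"rz": 0,"hand": 1},
    {"x": -38,"y": -65.5,"z": 0,"rx": 0,"ry": 0,"rz": 0,"hand": 1},
    {"x": -54,"y": -75,"z": 0,"rx": 0,"ry": 0,"rz": 0,"hand": 1},
    {"x": -62,"y": -80,"z": 0,"rx": 0,"ry": 0,"rz": 0,"hand": 1},
    {"x": -63,"y": -80.3,"z": 0,"rx": 0,"ry": 0,"rz": 0,"hand": 1}
  ]
}}

```text
clock: 21.98
tcp_pos: [0.65, -0.1831, 0.0615]
orientation: [-0.0, -0.259, 0.966, -0.0]
wrist_force: [-1.5, 0.1, -0.6]
finger_gap: 0.0164
```

```bash
python3 chk.py w20 '[("b2",.58,.72,-.24,-.14)]'
python3 - <<'E'
from h import *
w=cam("wrist");c=cloud(w)
def sel(c,x0,x1,y0,y1,z0,z1):
    m=(c[...,0]>x0)&(c[...,0]<x1)&(c[...,1]>y0)&(c[...,1]<y1)&(c[...,2]>z0)&(c[...,2]<z1)
    return c[m]
for nm,b in (("Sl",(.585,.685,-.14,-.11,.011,.018)),("Sr",(.58,.68,-.27,-.224,.011,.018)),("Sb",(.692,.73,-.22,-.14,.011,.018)),("conn",(.47,.54,-.26,-.19,.045,.06))):
    P=sel(c,*b)
    if len(P)>10: print(nm,cv2.minAreaRect((P[:,:2]*1000).astype(np.float32)),P.min(0).round(3),P.max(0).round(3),len(P))
E
```

```text
21.975 [ 0.65   -0.1831  0.0615] 0.016411693574376357 [-1.5   0.08 -0.57] [-0.155  0.249 -0.017]
gauge top (tool mm) 2896 [  5.7  -0.1 -51.4] [-10.9 -21.9 -60. ] [ 12.8  21.8 -42. ] ((0.9164323806762695, 0.0254974365234375), (43.70452117919922, 23.628646850585938), 89.62890625)
collar (tool mm) 2711 [-15.3 -27.9  14. ] [29.8 29.9 26. ] ((1.0605945587158203, 0.9809446334838867), 30.668790817260742)
b2 ((648.506591796875, -182.4642333984375), (44.597190856933594, 44.269474029541016), 4.63620662689209) 2078 0.0393
Sl ((636.69677734375, -128.94561767578125), (10.590354919433594, 69.0160903930664), 86.50944519042969) [ 0.602 -0.136  0.011] [ 0.671 -0.122  0.018] 1121
Sr ((638.136474609375, -238.88632202148438), (10.066872596740723, 83.84890747070312), 86.82855987548828) [ 0.596 -0.246  0.011] [ 0.68  -0.232  0.018] 1623
Sb ((702.4202270507812, -206.03680419921875), (28.08100700378418, 10.620634078979492), 87.33480072021484) [ 0.697 -0.22   0.011] [ 0.708 -0.192  0.017] 443
```

View pics/w20.png

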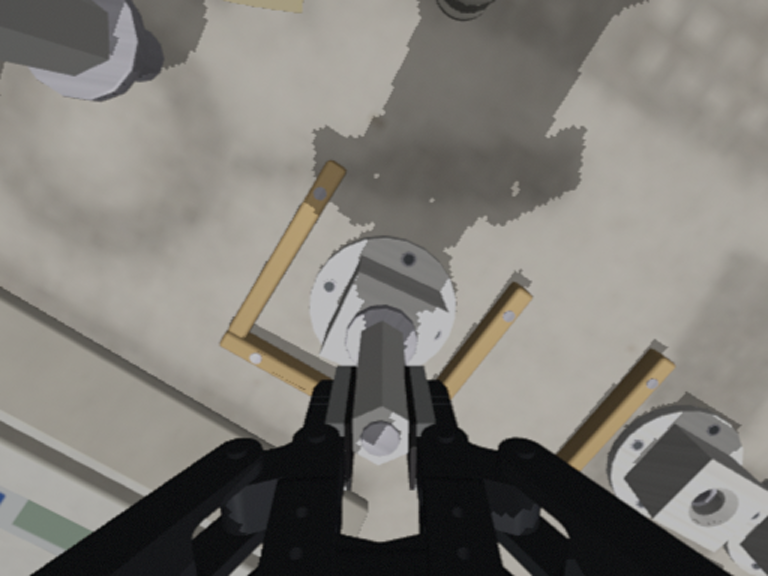

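Block 2 stands in the single bay at (.6485,−.1825), within 2 mm of its centre. I seat the gauge, release and rise straight up.

Emit:
{"method": "arm_command", "body": {
  "motion": [
    {"x": 0,"y": 0,"z": 1.5,"rx": 0,"ry": 0,"rz": 0,"hand": 1},
    {"x": 0,"y": 0,"z": 2,"rx": 0,"ry": 0,"rz": 0,"hand": 1},
    {"x": 0,"y": 0,"z": 1.6,"rx": 0,"ry": 0,"rz": 0,"hand": 0.3},
    {"x": 0,"y": 0,"z": 1.6,"rx": 0,"ry": 0,"rz": 0,"hand": -1},
    {"x": 0,"y": 0,"z": 1.6,"rx": 0,"ry": 0,"rz": 0,"hand": -1},
    {"x": 0,"y": 0,"z": 1.6,"rx": 0,"ry": 0,"rz": 0,"hand": -1},
    {"x": 0,"y": 0,"z": 1.6,"rx": 0,"ry": 0,"rz": 0,"hand": -1}
  ]
}}

```text
clock: 22.95
tcp_pos: [0.6497, -0.183, 0.0601]
orientation: [0.0, -0.259, 0.966, 0.0]
wrist_force: [0.1, 0.3, 0.8]
finger_gap: 0.0856
```

```bash
python3 chk.py w21
```

```text
22.95 [ 0.6497 -0.183   0.0601] 0.08556172273306788 [0.06 0.33 0.78] [-0.005  0.002 -0.033]
gauge top (tool mm) 1656 [  2.9   0.6 -51.4] [-10.3  -8.8 -55.6] [ 11.1   9.8 -42. ] ((0.45757102966308594, 0.5026721954345703), (21.463640213012695, 18.061342239379883), 3.830395221710205)
collar (tool mm) 2859 [-22.7 -27.6  14. ] [29.9 29.6 26. ] ((1.2372627258300781, 0.9359392523765564), 30.500144958496094)
```

View pics/w21.png

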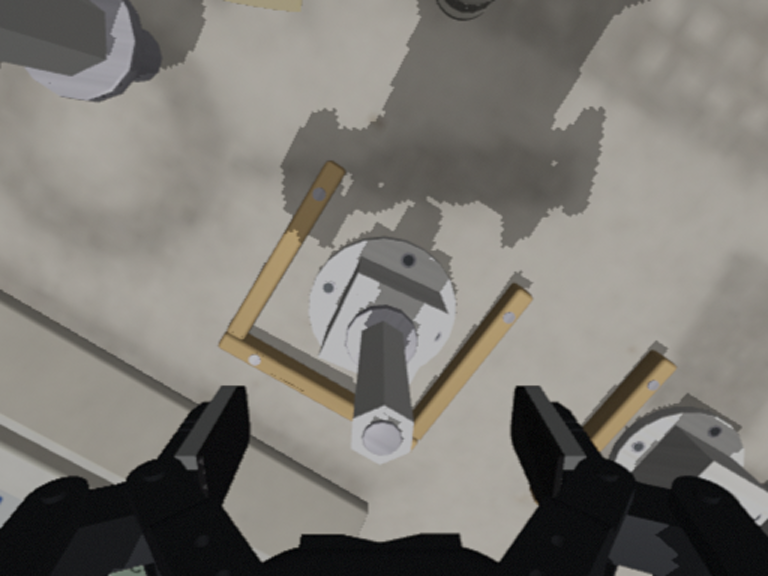

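The fingers are open and the gauge is standing free. I rise, then back away for a full view.

Emit:
{"method": "arm_command", "body": {
  "motion": [
    {"x": 0,"y": 0,"z": -25,"rx": 0,"ry": 0,"rz": 0,"hand": -1},
    {"x": 0,"y": 0,"z": -75,"rx": 0,"ry": 0,"rz": 0,"hand": -1},
    {"x": 0,"y": 0,"z": -130,"rx": 0,"ry": 0,"rz": 0,"hand": -1},
    {"x": 30,"y": 10,"z": -170,"rx": 0,"ry": 0,"rz": 0,"hand": -1},
    {"x": 80,"y": 20,"z": -190,"rx": 0,"ry": 0,"rz": 0,"hand": -1},
    {"x": 130,"y": 40,"z": -200,"rx": 0,"ry": 0,"rz": 0,"hand": -1},
    {"x": 180,"y": 60,"z": -200,"rx": 0,"ry": 0,"rz": 0,"hand": -1},
    {"x": 180,"y": 60,"z": -200,"rx": 0,"ry": 0,"rz": 0,"hand": -1},
    {"x": 180,"y": 60,"z": -200,"rx": 0,"ry": 0,"rz": 0,"hand": -1}
  ]
}}

```text
clock: 24.12
tcp_pos: [0.4642, -0.2214, 0.2606]
orientation: [0.001, -0.258, 0.966, -0.001]
wrist_force: [-0.5, 0.4, -0.0]
finger_gap: 0.0854
```

Run:
```python
from h import *
s=get_state();print(s["clock"],s["tcp_pos"],s["wrist_force"])
w=cam("wrist"); save(w,"w22.png",s=1.5); S=cam("scene"); save(S,"s22.png",(150,90,380,260),3); T=cam("top"); save(T,"t22.png",(80,110,340,280),2.5)
def sel(c,x0,x1,y0,y1,z0,z1):
    m=(c[...,0]>x0)&(c[...,0]<x1)&(c[...,1]>y0)&(c[...,1]<y1)&(c[...,2]>z0)&(c[...,2]<z1)
    return c[m]
for k,p in (("w",w),("S",S),("T",T)):
    c=cloud(p)
    for nm,b in (("b1",(.58,.72,.075,.15,.033,.044)),("b3",(.58,.72,-.03,.06,.033,.044)),("gaugetop",(.6,.7,-.23,-.14,.105,.125)),("conn",(.47,.54,-.26,-.19,.045,.06)),("Dl",(.595,.68,.15,.19,.011,.018)),("Dr",(.595,.68,-.06,-.025,.011,.018)),("Sl",(.595,.67,-.15,-.11,.011,.018)),("Sr",(.595,.68,-.27,-.224,.011,.018)),("Db",(.692,.73,.02,.14,.011,.018)),("Sb",(.692,.73,-.22,-.15,.011,.018))):
        P=sel(c,*b)
        if len(P)>15:
            r=cv2.minAreaRect((P[:,:2]*1000).astype(np.float32)); print(k,nm,np.round(r[0],1),np.round(r[1],1),round(r[2],1),np.median(P[:,2]).round(4),P[:,2].max().round(4))
```

```text
24.125 [ 0.46417272 -0.2213776   0.26064243] [-0.49532623  0.35396177 -0.00540979]
w b3 [647.   15.3] [45.7 45.7] 88.5 0.0393 0.0418
w gaugetop [ 648.8 -182.1] [21.1 18. ] 28.8 0.1124 0.1161
w conn [ 505.1 -224.6] [16.8 14.4] 28.4 0.0509 0.0536
w Dr [637.4 -40.8] [10.5 83.8] 88.6 0.0151 0.0177
w Sl [ 635.7 -128.5] [10.6 67.9] 87.1 0.0153 0.0177
w Sr [ 638.  -238.4] [10.1 83.8] 86.9 0.0152 0.0173
w Db [703.  56.] [71.7 10.2] 88.4 0.0153 0.0172
w Sb [ 703.8 -185. ] [69.7 11.5] 87.4 0.0151 0.0172
S b1 [672.8 112. ] [97.5 54.2] 11.8 0.038 0.0429
S b3 [649.1  14.8] [45.4 52.1] 0.2 0.0378 0.0421
S gaugetop [ 650.2 -185.1] [16.5 16.1] 10.6 0.1116 0.1152
S conn [ 506.3 -227. ] [15.8 15. ] 36.8 0.0496 0.0525
S Dl [621.9 164.6] [36.5 13.9] 4.1 0.0135 0.0177
S Dr [638.1 -42.1] [15.7 82.7] 88.3 0.0141 0.017
S Sl [ 634.7 -130.5] [12.7 62.6] 88.2 0.0139 0.0175
S Sr [ 624.3 -238.9] [12.1 53.9] 87.0 0.0138 0.0178
S Db [705.6  79.9] [119.5  11.1] 87.9 0.0141 0.0179
S Sb [ 707.4 -184.6] [ 8.2 69.1] 1.9 0.0145 0.0167
T b1 [645.8 111.4] [44.8 44.4] 2.2 0.0383 0.0439
T b3 [644.5  19. ] [44.3 45.2] 89.8 0.0383 0.0439
T gaugetop [ 646.6 -179. ] [18.9 17.1] 3.3 0.112 0.1188
T Dl [640.1 168.5] [10.1 79.6] 89.2 0.0145 0.0178
T Dr [637.9 -37.5] [10.  83.2] 88.1 0.0143 0.0178
T Sl [ 634.5 -134.4] [67.6 28.8] 1.2 0.0146 0.0179
T Db [700.9  80. ] [118.8  10.4] 88.3 0.0142 0.0177
T Sb [ 701.  -184.7] [69.5 10.9] 87.3 0.014 0.018
```

View pics/w22.png

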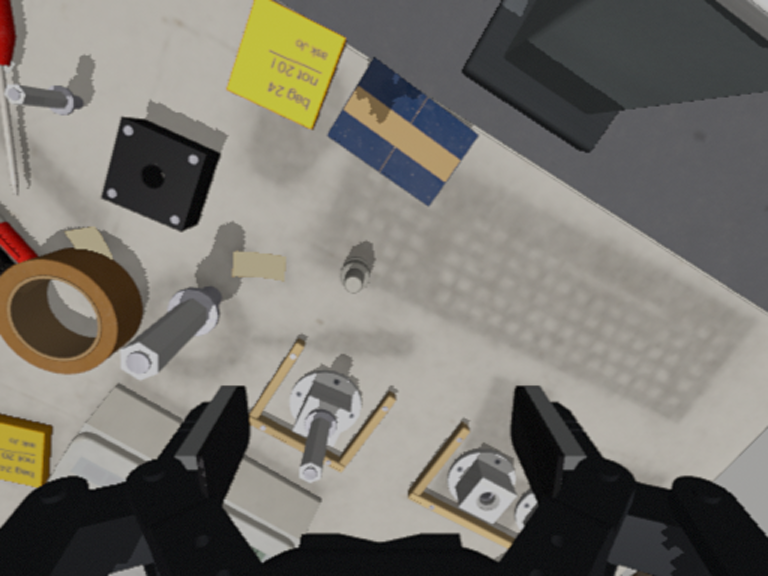

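View pics/s22.png

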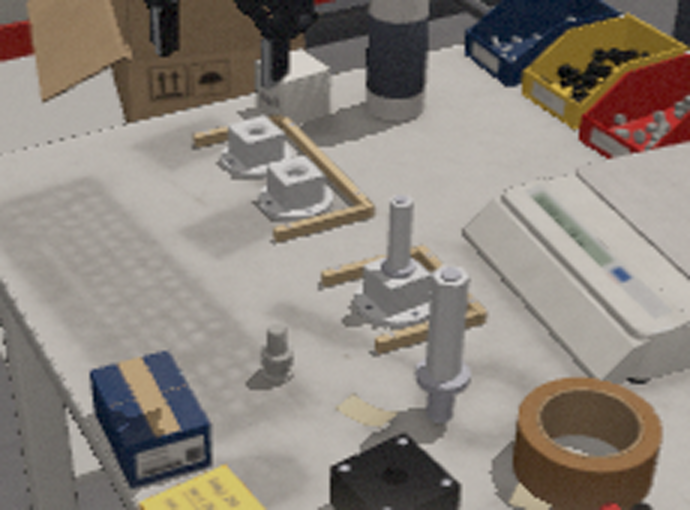

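View pics/t22.png

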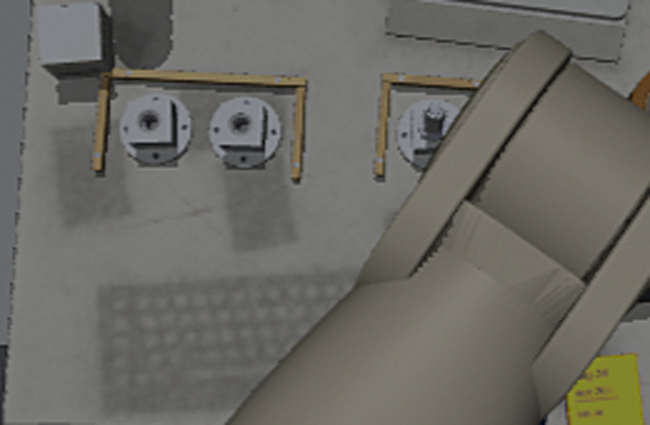

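Both undersize housings are fully inside the wide bay. The gauge stands with its top at 0.111 m, as in the holder (tip 9 mm), in the good housing in the single bay. The connector is upright and unmoved, and nothing touches the robot.

```bash
python3 -c "
from h import *
print(hand_in())"
```

```text
the job is handed in; nothing more can be done
None
```

The job is done and handed in at about 24 s of the 72 s allowed; `hand_in` gives no verdict.

- **Finding the good housing:** I took the 18 mm hex gauge from its holder and tried block_3 and then block_2. In block_3 it stopped with the tip at 27 mm, so that one is undersize. In block_2 it went down until the collar rested on the hub, so that one is good. Block_1 I tried only after block_3 was already parked; its tip also stopped at 27 mm, so it is undersize.
- **Sorting:** I towed block_3 and block_1 flat into the wide bay, then block_2 into the single bay. I seated the gauge in block_2 and released it there.

**Last checks:**
- **Wide bay:** block_3 is at about (.647, .015) and block_1 at about (.649, .108). Both lie at least 10 mm inside the rails.
- **Single bay:** block_2 is within 2 mm of the bay centre.
- **Gauge:** its top is at 0.111–0.112 m, the same as in the holder, so it is fully home.
- **Connector:** upright, and within about 1 mm of where it started as far as the cameras can tell.
- **Disagreement:** the top and scene cameras differ by up to about 6 mm. The wrist camera lies between them and agrees with the arm to about 1–2 mm. The final wrist and scene views showed block_1 unclearly, so its last direct sighting is from the top camera, at (.646, .111).
- **Forces:** the highest wrist force I read was about 21 N, when seating the gauge in block_3.

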